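# Weigh a gas cartridge on the hook scale and stow it

### The job

Weigh the small gas cartridge to see how much gas is left: hang it by its lug on the sprung hook scale, handing the weight over so gently and slowly that the hook never drops, springs back or is pulled to its end stop, and leave it hanging untouched until it has hung quite still for a good second. Then lift it off as smoothly and set it down, without dropping it, upright and right home in the round stowage cup, with the hook left empty and the things around left where they are.

Things in the scene. Friction and masses are not known exactly. Their poses are not given: they have to be found in the camera images.
- cartridge: squat grey gas cartridge, 80 mm diameter, 172 mm high with the hanging lug on its neck (steel eye, then black grip tab on top); mass 0.1 to 0.49 kg, unknown, by the gas left. Stands upright on the worktop at the start. Origin: centre of its underside, z up. Body up to 74 mm, black collar to 90 mm height.
- eye_top (a point): where the eye sits on the hook: underside of its roof, on the axis 122 mm above the underside. Eye: closed, 8 mm steel bar in the cartridge's y-z plane; a hook passes through it along the cartridge's x, either way round. Opening 30 mm wide (y), from 90 to 122 mm height; the roof slopes to 112 mm at both sides, so it centres itself on the hook.
- lug_grip (a point): middle of the cartridge's grip tab, on its axis 153 mm above its underside; axes as the cartridge's. The tab is 12 mm thick (x), 24 mm wide (y), from 128 to 172 mm height. Grip it from above across the 24 mm (fingers closing along the cartridge's y), nothing reaching much below the tab.
- hook_scale: hook scale fixed to the worktop; origin on the worktop under the hook's seat; x points from the hook's free tip to the pillar (roughly away from the robot), z up. Base plate 10 mm thick, x -58 to 142 mm, 104 mm wide; aluminium pillar 36 x 60 mm at x 112 mm, 250 mm tall; a black carriage slides on its front and bears the hook. Nothing is above the hook.
- hook_seat (a point): top of the hook's rod at the bottom of its V seat; 238.5 mm above the worktop unloaded, sinks with the hook; axes as the scale's. The 7 mm steel rod leaves the carriage level, 8 mm higher than the seat, dips to the seat and rises to its free tip at x -16 mm, 12 mm higher. Pass the eye over the tip along +x held some 17 mm above seated, then lower.
- carriage (a joint): how far the hook is pulled down, m: 0 empty (upper stop), 0.08 end stop. Spring 80 N/m from 0 without preload, damping 1.6 N s/m: the cartridge hanging free pulls it down by weight / 80 N/m (12 to 60 mm). Faster than 0.055 m/s either way is rough: it happens if the gripper opens with over about 0.3 N of the weight not on the hook, or pushed on it in excess.
- cup: round grey stowage cup fixed to the worktop, 104 mm outside and 92 mm inside diameter, rim 18 mm high, inner floor 5 mm above the worktop. Origin: centre of its underside.
- mug: white mug, 80 mm wide, 91 mm tall, handle at its side; bystander. Origin: near the centre of its underside
- tin: food tin, 58 mm diameter, 72 mm tall; bystander. Origin: centre of its underside
- matches: matchbox lying flat, 36 x 60 x 13 mm; bystander. Origin: centre of its underside

How it is judged:
By the outcome, as a careful person would: the job done as asked, in the order asked, and still so for the second after the job is handed in, with the robot touching nothing.
It also fails if it takes over 72 s, if anything falls off the work surface, if the arm or the gripper's body presses on something with over 40 N, if the wrist force passes 120 N, or if a joint passes its speed limit or range.

### The arm

A 7-joint arm with a two-finger parallel gripper is mounted at the origin on a cart in front of the work surface, level with it; the furniture and walls round the work are solid. World frame = base frame: x ahead of the robot, y to its left, z up, the work surface at z = 0. Lengths are in m, angles in rad, forces in N, time in s.
With the tool pointing down it reaches from about 0.4 to 0.875 m from the base axis. Payload 6.5 kg.
Tool frame: the origin (TCP) lies midway between the tips of the shut fingers; the grasp point (between the pads) lies 19 mm behind it; y points along the fingers, x is the direction in which the jaws open and shut, and the axes are right-handed (so a half turn about y gives the same grasp; the last joint's range is limited). The gripper opens to 85 mm and grips with 20 to 120 N. Pads are 22 mm wide; open, the fingers measure 114 mm over their backs; the gripper's body (76 mm by 85 mm) begins 54 mm behind the grasp point. The pads swing forward as they close: fully open they stand 13 mm farther back than shut.
Start: joints at [1.221, 0.536, -0.004, 1.538, 0.003, 1.067, -0.071], TCP at [0.182, -0.624, 0.231] pointing down, gripper open.
Joint ranges: [-2.7, 2.7], [-0.37, 2.16], [-1.27, 1.26], [0.24, 2.4], [-1.31, 4.45], [0.19, 1.91], [-2.76, 2.76]. Speed limits (rad/s): [2.39, 2.39, 3.14, 3.14, 3.14, 3.14, 3.14].

### API

Orientations are given as a unit quaternion [x, y, z, w].
In Python, from rig import bot, eyes, order gives the robot as it stands. The module is installed in compiled form; this text tells all that it offers.
- The arm moves only by the shell command python3 -m pendant 'ROWS'. ROWS is JSON, a list of rows, each a list of 3 entries, a list of its own where there are three numbers: the shift along the tool's x, y, z as a fraction of full scale, then the turn, a rotation vector about the tool's x, y, z as a fraction of full scale, then the closure in counts, from 0 (fully open) to 255 (shut). In form: [[[x, y, z], [ax, ay, az], grip], ...]. A call has 1 to 20 rows; each row is the pose to reach, as a shift and turn from the pose commanded when the call began, along the tool's axes at that moment; what a row does not reach only later rows make up. Full scale, the value 1, is 150 mm for a shift and 45 degrees for a turn. A row lasts 1/12 s, in which the tool goes at most 41.7 mm and 7.16 degrees, less where a joint would pass 70% of its speed; a pose out of reach is approached as far as the arm can. A call with a number of a shift or a turn outside -1 to 1 is refused whole. A call with a gripper value outside its range is refused whole. The fingers move at their own pace and stop on an object; the grip force is fixed at half the most. Time passes only in rows, so rows that repeat a pose let the fingers close. It gives the time, the measured TCP pose, the force and the opening at its end, in the units of the state.
- bot.get_obs(): the state, without advancing time (a new reading comes with each control period).
- eyes.grab_frame(name): name is "scene" or "top"; returns the picture (384x512x3 uint8, red, green, blue); there is no depth.
- eyes.camera_model(name): a dict with "vfov" (degrees; the focal length in pixels is half the picture's height over the tangent of half this angle, whatever the lens; pixels are square), "cx", "cy" (the principal point, pixels), "dist_coeffs" ([k1, k2, p1, p2, k3] as OpenCV has them; the pictures are not rectified), "position" and "rotation" of the camera in the world. Camera axes: x right, y down, z forward; pixel columns grow to the right and rows downward; lengths in m; the calibration is good to about 2 mm. A picture is of the moment at which its call begins. camera_model takes no time and is no camera call.
- order.sign_off(): hands the job in, once; it reports no verdict.
The state is a dict: "clock": time; "joints": joint angles; "qd": joint speeds; "tau": joint torques, N m; "ee_pos": TCP position; "tcp_rot": TCP orientation; "ft_force": force on the tool from outside, world axes, zero at the start; "ft_torque": the same for the moment, N m; "finger_gap": finger opening in m.
Only numpy, scipy, OpenCV 4.12 (cv2) and the standard library are available. Lean on these libraries where they do the work, as an engineer would, in place of code of your own. Each camera call takes 0.05 s, during which the arm holds its last target.

## Working session

There is one attempt and no reset: what is moved stays moved. The work goes in short steps, Python scripts to look and compute and a shell command to move; the robot and the scene stay as the last step left them, time stands still between calls to the robot, and variables do not carry over. Pictures are saved under pics/ and viewed, and the job is handed in when it is done.

```bash
mkdir -p pics; python3 - <<'E'
from rig import bot, eyes, order
import cv2
o=bot.get_obs()
for k,v in o.items(): print(k,v)
for n in("scene","top"):
    print(n,eyes.camera_model(n))
    cv2.imwrite(f"pics/{n}0.png",eyes.grab_frame(n)[:,:,::-1])
E
```

```text
clock 0.0
joints [ 1.22079716  0.53719033 -0.00445667  1.53887674  0.0026005   1.06730785
 -0.07121411]
qd [ 0.00094028 -0.0001441   0.00027067 -0.00045798  0.00020956  0.00056496
  0.00010681]
tau [ 1.76690710e-04 -5.83410180e+01  1.04851350e+00 -2.59100425e+01
  1.22439140e-02  9.62792372e-03 -8.22431360e-06]
ee_pos [ 0.18181581 -0.62338562  0.23039586]
tcp_rot [-0.56536028  0.42476871 -0.4237146   0.5660435 ]
ft_force [0.69137246 0.63139755 0.24190958]
ft_torque [-0.00291446 -0.02745988  0.01759119]
finger_gap 0.08520225826635902
scene {'vfov': 44.11821283547644, 'cx': 245.72205596047854, 'cy': 190.17383752979742, 'dist_coeffs': array([-0.01111398,  0.        ,  0.        ,  0.        ,  0.        ]), 'position': array([-0.71452858, -0.27362124,  0.81179552]), 'rotation': array([ 0.66231928, -0.53312154,  0.33415741, -0.40675965])}
top {'vfov': 55.45512251908717, 'cx': 262.39745166183405, 'cy': 185.5767621153031, 'dist_coeffs': array([0.03441345, 0.        , 0.        , 0.        , 0.        ]), 'position': array([ 0.33900221, -0.00950324,  1.08940575]), 'rotation': array([ 0.72540839, -0.67965568,  0.07239924, -0.08129682])}
```

View pics/scene0.png

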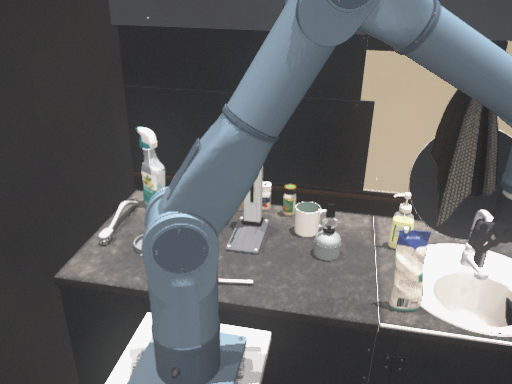

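View pics/top0.png

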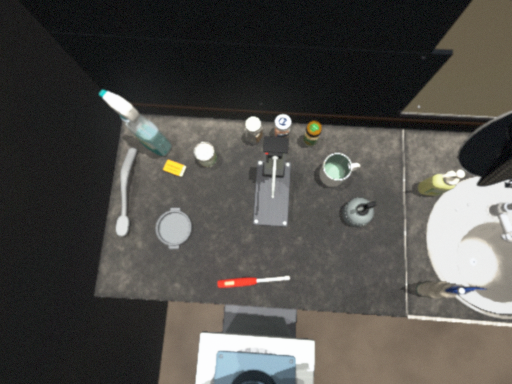

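The top view shows the cartridge at about (357,211), scale base at (272,193) with the hook rod at (275,175), cup at (174,229), mug (335,170), tin (204,152) and matchbox (175,168). Next I'll zoom in.

```bash
cat > h.py <<'E'
import numpy as np, cv2
from scipy.spatial.transform import Rotation as R
from rig import bot, eyes
def cam(n):
    m=eyes.camera_model(n); f=192/np.tan(np.radians(m['vfov']/2))
    K=np.array([[f,0,m['cx']],[0,f,m['cy']],[0,0,1]]); return K,m['dist_coeffs'],R.from_quat(m['rotation']).as_matrix(),m['position']
def ray(n,uv):
    K,d,Rm,p=cam(n); q=cv2.undistortPoints(np.array(uv,float).reshape(-1,1,2),K,d).reshape(-1,2)
    v=np.c_[q,np.ones(len(q))]@Rm.T; return p,v
def plane(n,uv,z):
    p,v=ray(n,uv); return p+v*((z-p[2])/v[:,2])[:,None]
def proj(n,X):
    K,d,Rm,p=cam(n); X=np.atleast_2d(X).astype(float)
    return cv2.projectPoints((X-p)@Rm,np.zeros(3),np.zeros(3),K,d)[0].reshape(-1,2)
def tri(ua,ub):
    (p,v),(q,w)=ray('scene',ua),ray('top',ub); v=v[0]/np.linalg.norm(v[0]);w=w[0]/np.linalg.norm(w[0])
    s=np.linalg.lstsq(np.c_[v,-w],q-p,rcond=None)[0]; a=p+s[0]*v;b=q+s[1]*w
    return (a+b)/2,np.linalg.norm(a-b)
def crop(n,f,x,y,w,h,s):
    im=cv2.imread(f)[y:y+h,x:x+w]; cv2.imwrite(n,cv2.resize(im,None,fx=s,fy=s,interpolation=cv2.INTER_CUBIC))
E
python3 - <<'E'
from h import *
crop('pics/c1.png','pics/top0.png',320,150,70,80,7)
crop('pics/c2.png','pics/top0.png',240,110,70,120,5)
crop('pics/c3.png','pics/scene0.png',215,170,140,100,5)
crop('pics/c4.png','pics/top0.png',140,195,70,70,7)
print(R.from_quat(bot.get_obs()['tcp_rot']).as_matrix().round(3))
E
```

```text
[[ 0.28  -0.001  0.96 ]
 [-0.96   0.001  0.28 ]
 [-0.002 -1.    -0.   ]]
```

View pics/c1.png

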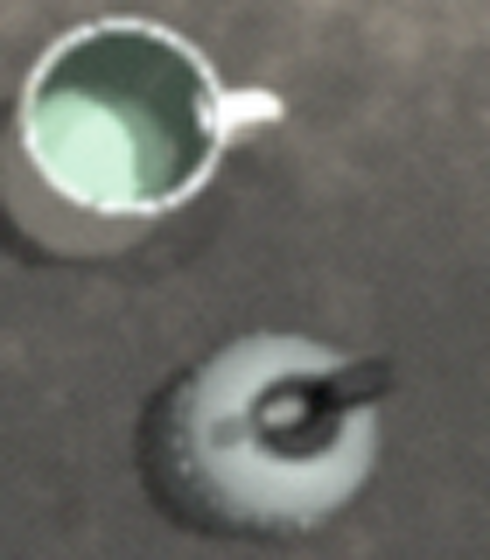

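View pics/c2.png

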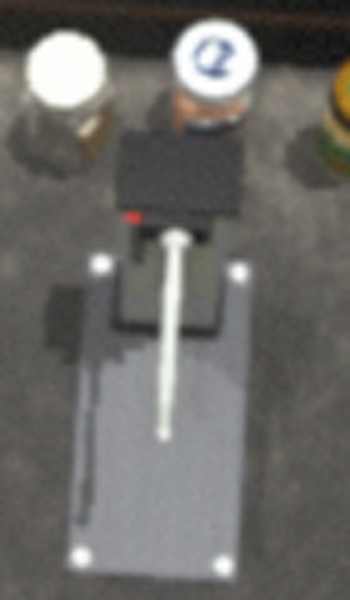

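View pics/c3.png

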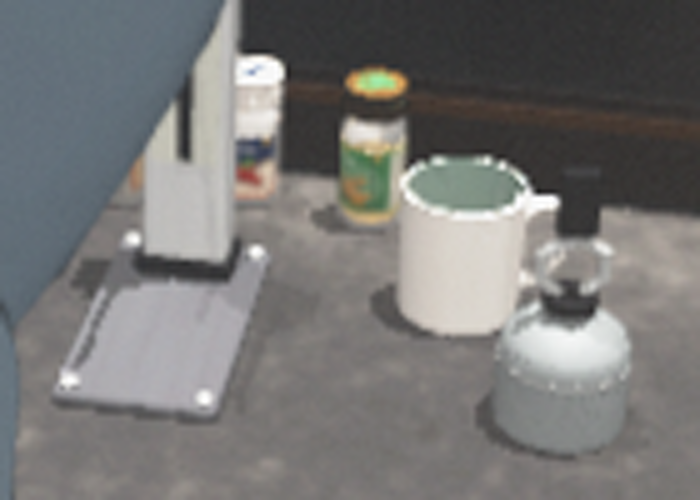

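View pics/c4.png

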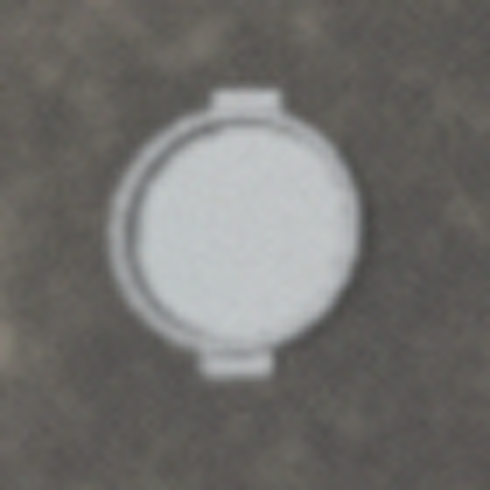

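```bash
python3 - <<'E'
from h import *
for n in('top','scene'):
    print(n,'nadir', proj(n,[0.34,0,0]))
# rough
c=lambda x,y,ox,oy,s:[x/s+ox-.5+.5/s,y/s+oy-.5+.5/s]
s4=[c(101,263,240,110,5),c(238,271,240,110,5),c(80,556,240,110,5),c(223,566,240,110,5)]
print('screws',plane('top',s4,.012).round(4))
cor=[c(68,573,240,110,5),c(233,579,240,110,5),c(252,264,240,110,5),c(88,258,240,110,5)]
print('corners',plane('top',cor,.010).round(4))
print('tip',plane('top',[c(163,435,240,110,5)],.2485).round(4))
print('rod root',plane('top',[c(175,240,240,110,5)],.245).round(4))
print('pillar top/carriage',plane('top',[c(118,133,240,110,5),c(245,133,240,110,5),c(240,217,240,110,5),c(117,210,240,110,5)],.25).round(4))
print('tab top tri',tri([c(583,172,215,170,5)],[c(380,372,320,150,7)]))
print('tab top plane', plane('top',[c(380,372,320,150,7)],.172), plane('scene',[c(583,172,215,170,5)],.172))
ring=np.array([c(x,y,320,150,7) for x,y in[(150,440)]])
print('cup', plane('top',[c(235,228,140,195,7)],.018),plane('top',[c(248,235,140,195,7)],.005))
# body bottom in scene
print('body', plane('scene',[c(494,400,215,170,5),c(630,400,215,170,5),c(563,452,215,170,5)],0).round(4))
print('mug',plane('top',[c(124,115,320,150,7)],.091),'tin',plane('top',[(204,148)],.072))
print('matches',plane('top',[(175,168)],.013))
E
```

```text
top nadir [[261.20815653 266.09163525]]
scene nadir [[226.12804778 275.63769596]]
screws [[ 0.6496  0.0248  0.012 ]
 [ 0.6499 -0.0592  0.012 ]
 [ 0.4691  0.0251  0.012 ]
 [ 0.4687 -0.0596  0.012 ]]
corners [[ 0.4588  0.0316  0.01  ]
 [ 0.4617 -0.066   0.01  ]
 [ 0.6554 -0.0676  0.01  ]
 [ 0.6528  0.0331  0.01  ]]
tip [[ 0.4998 -0.0173  0.2485]]
rod root [[ 0.5962 -0.0174  0.245 ]]
pillar top/carriage [[ 0.6468  0.0134  0.25  ]
 [ 0.6507 -0.048   0.25  ]
 [ 0.6081 -0.0478  0.25  ]
 [ 0.6078  0.0113  0.25  ]]
tab top tri (array([ 0.51470368, -0.27256078,  0.17164759]), np.float64(0.006653147290330574))
tab top plane [[ 0.515368   -0.27587528  0.172     ]] [[ 0.51155437 -0.2694462   0.172     ]]
cup [[0.43435143 0.26448081 0.018     ]] [[0.43291609 0.26197567 0.005     ]]
body [[ 0.5271 -0.2297  0.    ]
 [ 0.5456 -0.3117  0.    ]
 [ 0.4803 -0.2745  0.    ]]
mug [[ 0.62960126 -0.19697407  0.091     ]] tin [[0.66472361 0.1883047  0.072     ]]
matches [[0.61424627 0.28153732 0.013     ]]
```

```bash
python3 - <<'E'
from h import *
a=cv2.imread('pics/top0.png')[190:230,335:385]; b=cv2.imread('pics/scene0.png')[195:265,300:355]
f=lambda im,s,g:(255*(cv2.resize(im,None,fx=s,fy=s,interpolation=cv2.INTER_NEAREST)/255.)**g).astype(np.uint8)
cv2.imwrite('pics/d1.png',f(a,14,.5)); cv2.imwrite('pics/d2.png',f(b,8,.5))
E
```

```text
(no output)
```

View pics/d1.png

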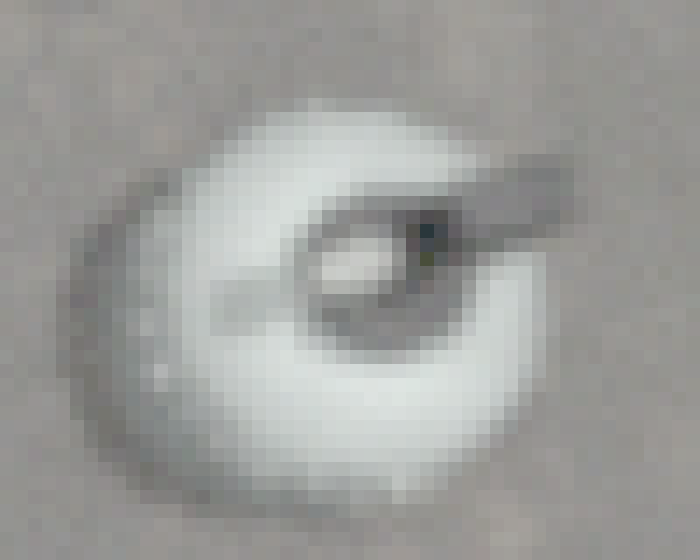

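View pics/d2.png

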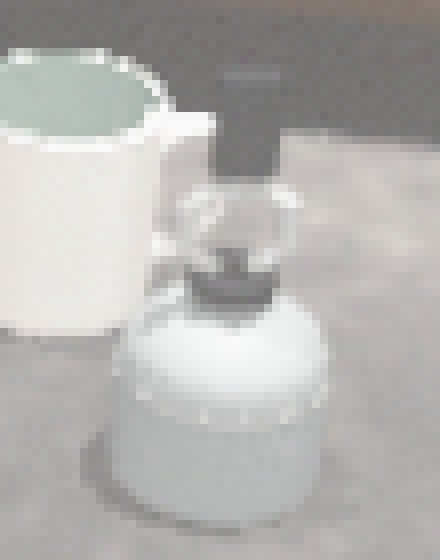

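```bash
python3 - <<'E'
from h import *
S=lambda x,y:[x/8+300-.5,y/8+195-.5]
T=lambda x,y:[x/14+335-.5,y/14+190-.5]
print('eye L,R',plane('scene',[S(179,203),S(300,201)],.114).round(4))
print('tab bot L,R',plane('scene',[S(212,178),S(280,178)],.128).round(4))
print('tab top L,R',plane('scene',[S(222,76),S(281,76)],.172).round(4))
print('collar scene c',plane('scene',[S(233,268)],.090).round(4))
print('collar top c',plane('top',[T(385,280)],.087).round(4))
print('base scene L,R',plane('scene',[S(112,470),S(322,470)],.0).round(4))
print('top tab corners',plane('top',[T(580,155),T(580,235),T(450,180),T(455,252)],.172).round(4))
# predicted pixels for hypotheses
for yaw in(-20,-10,0,10,20):
    r=R.from_euler('z',yaw,degrees=True).as_matrix(); c=np.array([.52,-.271,0])
    P=c+np.array([[sx*.006,sy*.012,.172] for sx,sy in((-1,1),(-1,-1),(1,-1),(1,1))])@r.T
    P2=c+np.array([[-.006,.012,.128],[-.006,-.012,.128],[0,.023,.112],[0,-.023,.112]])@r.T
    t=lambda p:((p+.5-[335,190])*14).astype(int).tolist()
    s=lambda p:((p+.5-[300,195])*8).astype(int).tolist()
    print(yaw,'top',t(proj('top',P)),'scene',s(proj('scene',P)),s(proj('scene',P2)))
E
```

```text
eye L,R [[ 0.5161 -0.2472  0.114 ]
 [ 0.5275 -0.2907  0.114 ]]
tab bot L,R [[ 0.5124 -0.2583  0.128 ]
 [ 0.518  -0.2826  0.128 ]]
tab top L,R [[ 0.509  -0.2583  0.172 ]
 [ 0.5138 -0.2791  0.172 ]]
collar scene c [[ 0.5145 -0.269   0.09  ]]
collar top c [[ 0.5106 -0.2681  0.087 ]]
base scene L,R [[ 0.5071 -0.2317  0.    ]
 [ 0.5248 -0.3098  0.    ]]
top tab corners [[ 0.5212 -0.2811  0.172 ]
 [ 0.5065 -0.281   0.172 ]
 [ 0.5151 -0.2578  0.172 ]
 [ 0.502  -0.2587  0.172 ]]
-20 top [[449, 161], [575, 214], [598, 154], [472, 102]] scene [[221, 63], [283, 80], [296, 67], [234, 50]] [[211, 169], [272, 187], [186, 192], [303, 226]]
-10 top [[452, 174], [583, 205], [595, 141], [463, 110]] scene [[222, 66], [288, 79], [295, 64], [230, 52]] [[212, 173], [277, 185], [183, 197], [306, 222]]
0 top [[456, 186], [590, 195], [590, 129], [457, 121]] scene [[224, 69], [292, 76], [293, 61], [226, 54]] [[214, 176], [280, 183], [181, 202], [307, 216]]
10 top [[463, 197], [595, 183], [583, 118], [452, 132]] scene [[227, 72], [294, 74], [290, 58], [223, 57]] [[217, 179], [283, 180], [181, 208], [307, 211]]
20 top [[472, 207], [598, 171], [575, 108], [449, 145]] scene [[231, 75], [296, 71], [286, 56], [222, 59]] [[221, 181], [284, 177], [183, 213], [304, 205]]
```

```bash
cat >> h.py <<'E'
def need(x,y,z,jaw_deg):
    """jaw_deg a: desired tool x=(sin a,-cos a,0), tool y down"""
    o=bot.get_obs(); M=R.from_quat(o['tcp_rot']).as_matrix(); a=np.radians(jaw_deg)
    tx=np.array([np.sin(a),-np.cos(a),0]); ty=np.array([0,0,-1.]); T=np.c_[tx,ty,np.cross(tx,ty)]
    rv=R.from_matrix(M.T@T).as_rotvec(degrees=True)
    print('t',o['clock'],'pos',o['ee_pos'].round(4),'F',o['ft_force'].round(2),'gap',round(o['finger_gap'],4))
    print('shift frac',(M.T@(np.array([x,y,z])-o['ee_pos'])/.15).round(3),'turn frac',(rv/45).round(4))
E
python3 -c "
from h import *
need(.512,-.2695,.231,14)"
```

```text
t 0.1 pos [ 0.1818 -0.6235  0.2305] F [-0.03  0.18  0.27] gap 0.0853
shift frac [-1.649e+00 -1.000e-03  2.774e+00] turn frac [ 0.0002  0.0503 -0.002 ]
```

```bash
python3 -m pendant '[[[-0.06,0,0.1],[0,0,0],0],[[-0.18,0,0.3],[0,0,0],0],[[-0.3,0,0.5],[0,0,0],0],[[-0.42,0,0.7],[0,0,0],0],[[-0.55,0,0.92],[0,0.05,0],0]]'
python3 -m pendant '[[[-0.12,0,0.2],[0,0,0],0],[[-0.24,0,0.4],[0,0,0],0],[[-0.36,0,0.6],[0,0,0],0],[[-0.48,0,0.8],[0,0,0],0],[[-0.55,0,0.92],[0,0,0],0]]'
python3 -c "
from h import *
need(.512,-.2695,.231,14)"
```

```text
clock: 0.52
ee_pos: [0.2914, -0.5051, 0.2309]
tcp_rot: [0.557, -0.436, 0.435, -0.557]
ft_force: [0.1, -0.4, 0.4]
finger_gap: 0.0853
clock: 0.93
ee_pos: [0.4083, -0.3888, 0.2311]
tcp_rot: [-0.557, 0.434, -0.434, 0.559]
ft_force: [1.3, -0.1, 0.3]
finger_gap: 0.0853
t 0.9333 pos [ 0.4083 -0.3888  0.2311] F [ 1.29 -0.14  0.28] gap 0.0853
shift frac [-0.601  0.002  0.866] turn frac [-0.0017  0.0057 -0.002 ]
```

```bash
python3 -m pendant '[[[-0.15,0,0.2],[0,0,0],0],[[-0.3,0,0.43],[0,0,0],0],[[-0.45,0,0.65],[0,0,0],0],[[-0.54,0,0.78],[0,0,0],0],[[-0.58,0,0.83],[0,0,0],0],[[-0.58,0,0.83],[0,0,0],0],[[-0.58,0,0.83],[0,0,0],0],[[-0.58,0,0.83],[0,0,0],0]]'
python3 - <<'E'
from h import *
need(.512,-.2695,.231,14)
for n in('scene','top'): cv2.imwrite(f'pics/{n}1.png',eyes.grab_frame(n)[:,:,::-1])
crop('pics/e1.png','pics/top1.png',230,110,160,130,5)
crop('pics/e2.png','pics/scene1.png',215,130,150,140,4)
E
```

```text
clock: 1.6
ee_pos: [0.5034, -0.2803, 0.2311]
tcp_rot: [0.557, -0.436, 0.436, -0.556]
ft_force: [-0.5, 0.4, -0.5]
finger_gap: 0.0853
t 1.6 pos [ 0.5034 -0.2803  0.2311] F [-0.47  0.35 -0.47] gap 0.0853
shift frac [-0.056  0.     0.073] turn frac [ 0.002  -0.0036  0.0008]
```

View pics/e1.png

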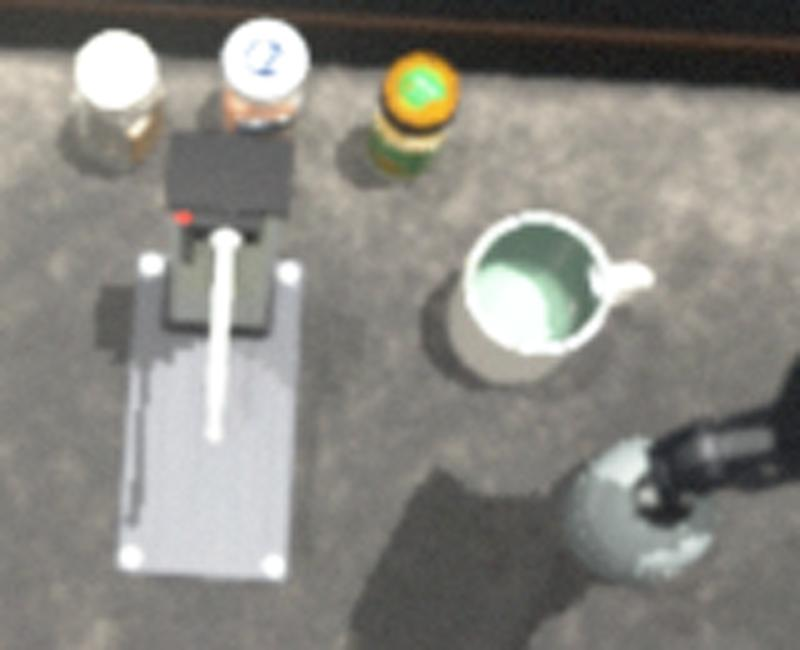

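View pics/e2.png

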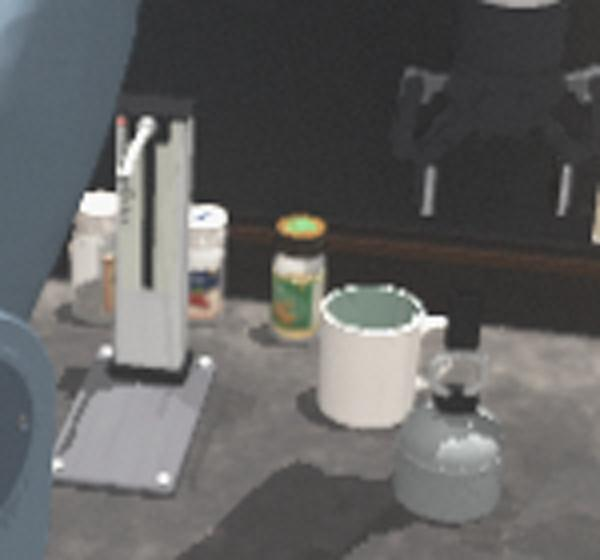

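```bash
python3 - <<'E'
from h import *
p=bot.get_obs()['ee_pos']; print(proj('scene',p+[0,0,.013]), 'seen',(497/4+215-.4,215/4+130-.4))
print(proj('scene',[.512,-.2695,.153]),'tab seen',(463/4+215-.4,320/4+130-.4))
c=lambda x,y:[x/5+230-.4,y/5+110-.4]
s=plane('top',[c(151,265),c(289,272),c(131,557),c(273,566)],.012);print(s.round(4),s.mean(0))
print(plane('top',[c(214,435)],.2485),plane('top',[c(226,238)],.2465))
d=lambda x,y:[x/4+215-.4,y/4+130-.4]
print('screw scene',plane('scene',[d(106,353),d(203,362),d(58,465),d(163,479)],.012).round(4))
print('tip scene',plane('scene',[d(127,177)],.2485))
E
```

```text
[[337.28811587 182.85705399]] seen (338.85, 183.35)
[[330.63870171 209.72813986]] tab seen (330.35, 209.6)
[[ 0.6483  0.0247  0.012 ]
 [ 0.6493 -0.0598  0.012 ]
 [ 0.4686  0.0245  0.012 ]
 [ 0.4687 -0.0596  0.012 ]] [ 0.55870778 -0.01754939  0.012     ]
[[ 0.49978199 -0.01779032  0.2485    ]] [[ 0.59673893 -0.01780444  0.2465    ]]
screw scene [[ 0.6485  0.0253  0.012 ]
 [ 0.6519 -0.0575  0.012 ]
 [ 0.4722  0.0238  0.012 ]
 [ 0.4711 -0.0583  0.012 ]]
tip scene [[ 0.49588426 -0.02288866  0.2485    ]]
```

```bash
python3 -m pendant '[[[-0.04,0,0.04],[0,0,0],0],[[-0.06,0,0.073],[0,0,0],0],[[-0.06,0.02,0.073],[0,0,0],0],[[-0.06,0.07,0.073],[0,0,0],0],[[-0.06,0.13,0.073],[0,0,0],0],[[-0.06,0.19,0.073],[0,0,0],0],[[-0.06,0.25,0.073],[0,0,0],0],[[-0.06,0.28,0.073],[0,0,0],0],[[-0.06,0.3,0.073],[0,0,0],0],[[-0.06,0.3,0.073],[0,0,0],0],[[-0.06,0.3,0.073],[0,0,0],0]]'
python3 - <<'E'
from h import *
need(.512,-.2695,.135,14)
for n in('scene','top'): cv2.imwrite(f'pics/{n}2.png',eyes.grab_frame(n)[:,:,::-1])
crop('pics/e1.png','pics/top2.png',320,160,80,70,7)
crop('pics/e2.png','pics/scene2.png',290,150,80,120,5)
cv2.imwrite('pics/f.png',np.hstack([cv2.resize(cv2.imread('pics/e1.png'),(400,350)),cv2.resize(cv2.imread('pics/e2.png'),(233,350))]))
E
```

```text
clock: 2.62
ee_pos: [0.5135, -0.2668, 0.1863]
tcp_rot: [-0.557, 0.435, -0.435, 0.557]
ft_force: [-1.2, -0.3, 0.7]
finger_gap: 0.0855
t 2.6167 pos [ 0.5135 -0.2668  0.1863] F [-1.2  -0.3   0.68] gap 0.0855
shift frac [ 0.015  0.342 -0.014] turn frac [ 0.      0.0003 -0.    ]
```

View pics/e2.png

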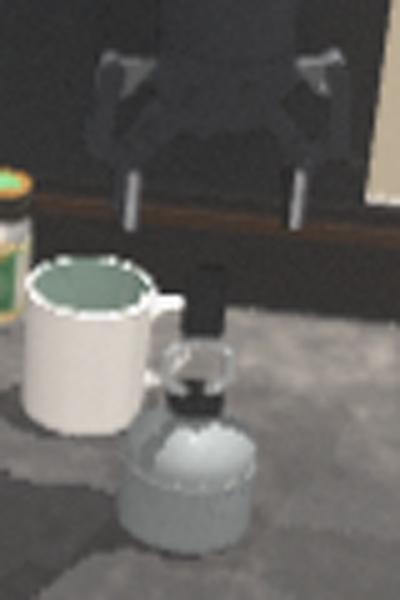

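View pics/e1.png

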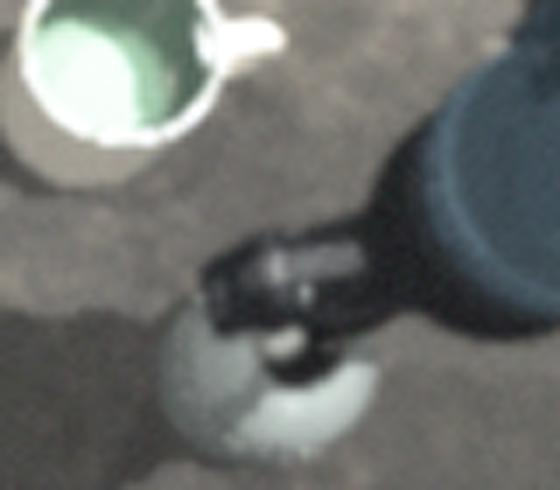

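```bash
python3 -m pendant '[[[0,0.05,0],[0,0,0],0],[[0,0.11,0],[0,0,0],0],[[0,0.17,0],[0,0,0],0],[[0,0.23,0],[0,0,0],0],[[0,0.28,0],[0,0,0],0],[[0,0.32,0],[0,0,0],0],[[0,0.34,0],[0,0,0],0],[[0,0.34,0],[0,0,0],0],[[0,0.34,0],[0,0,0],0],[[0,0.34,0],[0,0,0],60],[[0,0.34,0],[0,0,0],110],[[0,0.34,0],[0,0,0],140]]'
python3 - <<'E'
from h import *
need(.5135,-.2668,.135,14)
for n in('scene','top'): cv2.imwrite(f'pics/{n}3.png',eyes.grab_frame(n)[:,:,::-1])
crop('pics/e1.png','pics/top3.png',320,160,80,70,7)
crop('pics/e2.png','pics/scene3.png',290,150,80,120,5)
E
```

```text
clock: 3.72
ee_pos: [0.5137, -0.2669, 0.1357]
tcp_rot: [-0.557, 0.435, -0.436, 0.557]
ft_force: [-0.9, 0.5, 0.7]
finger_gap: 0.0515
t 3.7167 pos [ 0.5137 -0.2669  0.1357] F [-0.92  0.47  0.74] gap 0.0515
shift frac [-0.001  0.005 -0.001] turn frac [-0.0007  0.0002  0.0007]
```

View pics/e2.png

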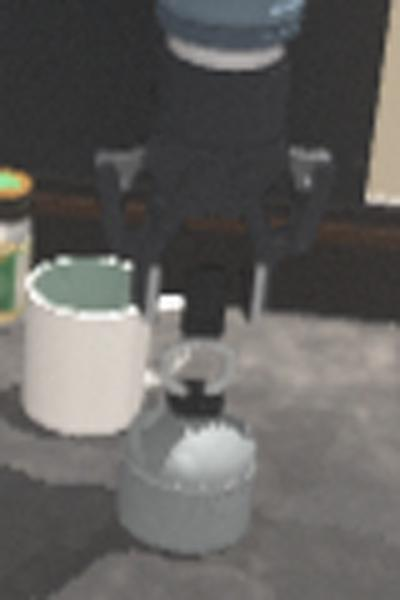

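```bash
cat >> h.py <<'E'
def force(n=10):
    F=[]
    for i in range(n):
        eyes.grab_frame('top'); F.append(bot.get_obs()['ft_force'])
    F=np.array(F); print('F mean',F.mean(0).round(3),'sem',(F.std(0)/np.sqrt(n)).round(3),'t',bot.get_obs()['clock'])
E
python3 -c "
from h import *
force(10)"
python3 -m pendant '[[[0,0.34,0],[0,0,0],150],[[0,0,0],[0,0,0],165],[[0,0,0],[0,0,0],180],[[0,0,0],[0,0,0],195],[[0,0,0],[0,0,0],210],[[0,0,0],[0,0,0],225],[[0,0,0],[0,0,0],255],[[0,0,0],[0,0,0],255]]' --help 2>/dev/null | head -0; echo
```

```text
F mean [ 0.252 -0.143  0.001] sem [0.17  0.141 0.114] t 4.3167
```

That last command had a mistake: the first row still had a downward shift of 0.34. I'll check whether it ran.

```bash
python3 -c "
from h import *
need(.5137,-.2669,.1357,14)"
```

```text
t 4.3167 pos [ 0.5135 -0.2667  0.1353] F [-0.45 -0.87  0.16] gap 0.0384
shift frac [ 0.001 -0.003  0.001] turn frac [ 0.0001  0.0002 -0.0001]
```

It was refused: the clock hasn't moved and the arm is still in place. I'll close with zero shift.

```bash
python3 -m pendant '[[[0,0,0],[0,0,0],150],[[0,0,0],[0,0,0],160],[[0,0,0],[0,0,0],170],[[0,0,0],[0,0,0],180],[[0,0,0],[0,0,0],190],[[0,0,0],[0,0,0],210],[[0,0,0],[0,0,0],255],[[0,0,0],[0,0,0],255],[[0,0,0],[0,0,0],255]]'
python3 -m pendant '[[[0,-0.01,0],[0,0,0],255],[[0,-0.04,0],[0,0,0],255],[[0,-0.08,0],[0,0,0],255],[[0,-0.14,0],[0,0,0],255],[[0,-0.22,0],[0,0,0],255],[[0,-0.28,0],[0,0,0],255],[[0,-0.32,0],[0,0,0],255],[[0,-0.34,0],[0,0,0],255],[[0,-0.34,0],[0,0,0],255],[[0,-0.34,0],[0,0,0],255],[[0,-0.34,0],[0,0,0],255]]'
python3 - <<'E'
from h import *
need(.5135,-.2668,.135,14)
force(16)
for n in('scene','top'): cv2.imwrite(f'pics/{n}4.png',eyes.grab_frame(n)[:,:,::-1])
crop('pics/e2.png','pics/scene4.png',290,130,80,130,5)
E
```

```text
clock: 5.07
ee_pos: [0.5137, -0.2672, 0.1355]
tcp_rot: [0.557, -0.435, 0.436, -0.557]
ft_force: [0.1, -1.7, 0.9]
finger_gap: 0.0234
clock: 5.98
ee_pos: [0.513, -0.2666, 0.1858]
tcp_rot: [0.557, -0.436, 0.435, -0.557]
ft_force: [0.1, -0.0, -3.0]
finger_gap: 0.0231
t 5.9833 pos [ 0.513  -0.2666  0.1858] F [ 0.08 -0.04 -3.03] gap 0.0231
shift frac [0.002 0.338 0.003] turn frac [ 0.0011  0.0003 -0.0008]
F mean [-0.096 -0.102 -3.108] sem [0.086 0.139 0.155] t 6.7833
```

View pics/e2.png

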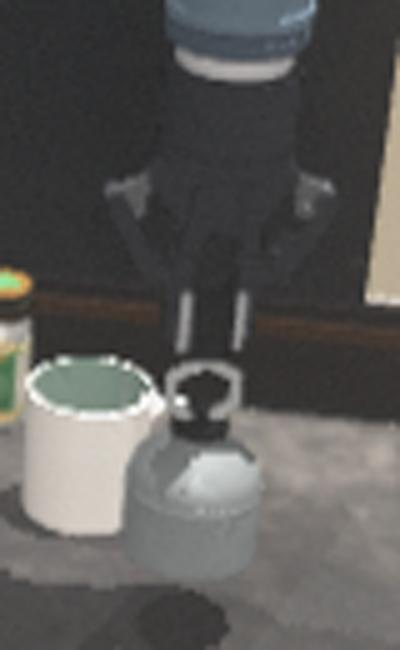

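```bash
python3 -m pendant '[[[0,-0.03,0],[0,0,0],255],[[0,-0.1,0],[0,0,0],255],[[0,-0.2,0],[0,0,0],255],[[0,-0.3,0],[0,0,0],255],[[0,-0.4,0],[0,0,0],255],[[0,-0.5,0],[0,0,0],255],[[0,-0.56,0],[0,0,0],255],[[0,-0.59,0],[0,0,0],255],[[0,-0.6,0],[0,0,0],255],[[0,-0.6,0],[0,0,0],255]]'
python3 -c "
from h import *
need(.455,-.0175,.273,0)"
```

```text
clock: 7.72
ee_pos: [0.5134, -0.2667, 0.2763]
tcp_rot: [0.557, -0.435, 0.435, -0.557]
ft_force: [-1.0, -1.2, -2.7]
finger_gap: 0.0232
t 7.7167 pos [ 0.5134 -0.2667  0.2763] F [-0.97 -1.17 -2.7 ] gap 0.0232
shift frac [-1.706  0.022  0.025] turn frac [-0.000e+00  3.114e-01  1.000e-04]
```

```bash
python3 -m pendant '[[[-0.03,0,0],[0,0.01,0],255],[[-0.1,0,0],[0,0.04,0],255],[[-0.2,0,0],[0,0.08,0],255],[[-0.3,0,0],[0,0.12,0],255],[[-0.4,0,0],[0,0.16,0],255],[[-0.5,0,0],[0,0.2,0],255],[[-0.6,0,0],[0,0.24,0],255],[[-0.7,0,0],[0,0.28,0],255],[[-0.8,0,0],[0,0.3,0],255],[[-0.86,0,0.01],[0,0.311,0],255],[[-0.9,0,0.01],[0,0.311,0],255],[[-0.9,0,0.01],[0,0.311,0],255]]'
python3 -c "
from h import *
need(.455,-.0175,.273,0)"
```

```text
clock: 8.72
ee_pos: [0.4817, -0.1337, 0.2757]
tcp_rot: [0.501, -0.5, 0.499, -0.501]
ft_force: [-0.1, 0.1, -2.9]
finger_gap: 0.0229
t 8.7167 pos [ 0.4817 -0.1337  0.2757] F [-0.15  0.14 -2.86] gap 0.0229
shift frac [-0.775  0.019 -0.176] turn frac [ 0.0016  0.0033 -0.0011]
```

```bash
python3 -m pendant '[[[-0.02,0,-0.03],[0,0,0],255],[[-0.08,0,-0.08],[0,0,0],255],[[-0.16,0,-0.13],[0,0,0],255],[[-0.25,0,-0.17],[0,0,0],255],[[-0.35,0,-0.18],[0,0,0],255],[[-0.45,0,-0.18],[0,0,0],255],[[-0.55,0,-0.18],[0,0,0],255],[[-0.65,0,-0.18],[0,0,0],255],[[-0.72,0,-0.18],[0,0,0],255],[[-0.76,0,-0.18],[0,0,0],255],[[-0.775,0,-0.18],[0,0,0],255],[[-0.775,0,-0.18],[0,0,0],255],[[-0.775,0,-0.18],[0,0,0],255],[[-0.775,0,-0.18],[0,0,0],255]]'
python3 - <<'E'
from h import *
need(.455,-.0175,.273,0)
for n in('scene','top'): cv2.imwrite(f'pics/{n}5.png',eyes.grab_frame(n)[:,:,::-1])
crop('pics/e1.png','pics/top5.png',220,110,100,120,5)
crop('pics/e2.png','pics/scene5.png',180,120,120,130,5)
E
```

```text
clock: 9.88
ee_pos: [0.4552, -0.02, 0.2762]
tcp_rot: [0.5, -0.5, 0.5, -0.5]
ft_force: [-0.4, -0.2, -2.4]
finger_gap: 0.0233
t 9.8833 pos [ 0.4552 -0.02    0.2762] F [-0.44 -0.21 -2.38] gap 0.0233
shift frac [-0.017  0.021 -0.001] turn frac [ 0.0002 -0.0014  0.0004]
```

View pics/e1.png

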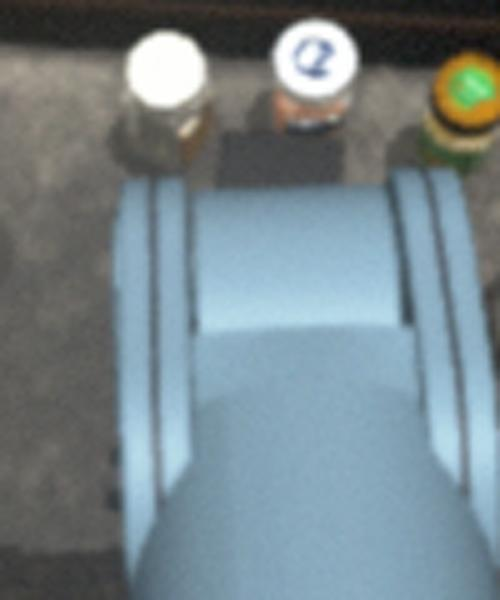

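View pics/e2.png

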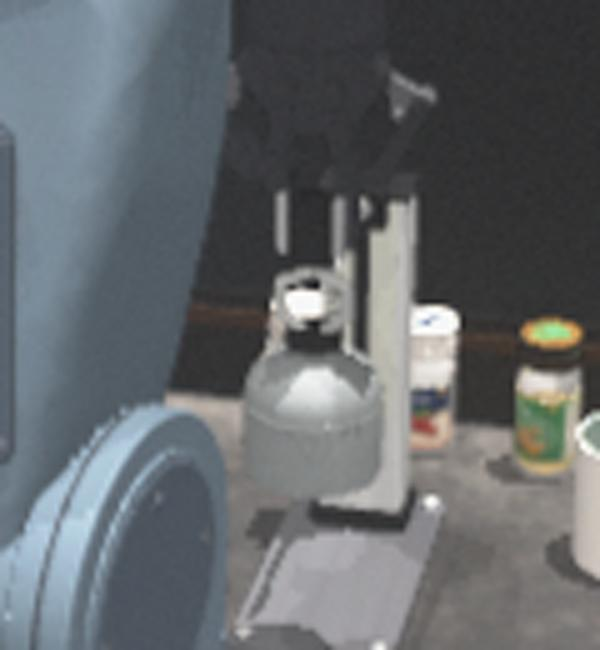

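```bash
python3 - <<'E'
from h import *
p=bot.get_obs()['ee_pos']; u=p[2]-.1355
print('pred hook tip, root', proj('scene',[[.501,-.0178,.2485],[.597,-.0178,.2445]]),'seen tip',(127/4+214.6,177/4+129.6),'root',(148/4+214.6,126/4+129.6))
q=lambda x,y:(x/5+179.6,y/5+119.6)
for d in(-.006,0,.006):
  X=np.array([[d,.023,.112],[d,-.023,.112],[d-.006,.012,.128],[d-.006,-.012,.128],[d,0,.126]])+[p[0],p[1],u]
  print(d,proj('scene',X).round(1).tolist())
print('seen',q(272,297),q(350,300),'roof',q(308,270))
# bottom of body silhouettes
a=np.linspace(0,2*np.pi,72); 
for d in(-.004,0,.004):
  C=np.c_[p[0]+d+.04*np.cos(a),p[1]+.04*np.sin(a),np.full(72,u)]; P=proj('scene',C); print(d,'body base l,r,bottom',P[:,0].min(),P[:,0].max(),P[:,1].max())
print('seen',q(243,0)[0],q(384,0)[0],q(0,497)[1])
E
```

```text
pred hook tip, root [[244.98778182 172.964384  ]
 [251.55661252 161.52116889]] seen tip (246.35, 173.85) root (251.6, 161.1)
-0.006 [[233.7, 178.4], [249.9, 180.0], [237.1, 174.4], [245.6, 175.2], [241.8, 174.6]]
0 [[234.2, 177.5], [250.4, 179.1], [237.6, 173.5], [246.1, 174.3], [242.3, 173.7]]
0.006 [[234.7, 176.6], [250.8, 178.2], [238.1, 172.6], [246.5, 173.4], [242.8, 172.8]]
seen (234.0, 179.0) (249.6, 179.6) roof (241.2, 173.6)
-0.004 body base l,r,bottom 227.89930318438658 255.61330846360417 221.01182436232065
0 body base l,r,bottom 228.23281676373384 255.87632305473176 220.31418610452516
0.004 body base l,r,bottom 228.56456154928844 256.13799407587646 219.6201978521144
seen 228.2 256.4 219.0
```

```bash
python3 -m pendant '[[[-0.01,0.02,0.01],[0,0,0],255],[[-0.02,0.035,0.03],[0,0,0],255],[[-0.02,0.035,0.06],[0,0,0],255],[[-0.02,0.035,0.09],[0,0,0],255],[[-0.02,0.035,0.12],[0,0,0],255],[[-0.02,0.035,0.15],[0,0,0],255],[[-0.02,0.035,0.18],[0,0,0],255],[[-0.02,0.035,0.21],[0,0,0],255],[[-0.02,0.035,0.23],[0,0,0],255],[[-0.02,0.035,0.25],[0,0,0],255],[[-0.02,0.035,0.25],[0,0,0],255],[[-0.02,0.035,0.25],[0,0,0],255]]'
python3 - <<'E'
from h import *
need(.517,-.0175,.271,0)
cv2.imwrite(f'pics/scene6.png',eyes.grab_frame('scene')[:,:,::-1])
crop('pics/e2.png','pics/scene6.png',205,140,80,90,8)
E
```

```text
clock: 10.98
ee_pos: [0.4927, -0.0161, 0.2709]
tcp_rot: [0.5, -0.5, 0.5, -0.5]
ft_force: [0.4, 0.5, -3.3]
finger_gap: 0.0232
t 10.9833 pos [ 0.4927 -0.0161  0.2709] F [ 0.39  0.5  -3.3 ] gap 0.0232
shift frac [ 0.009 -0.     0.162] turn frac [ 0.0004  0.0004 -0.    ]
```

View pics/e2.png

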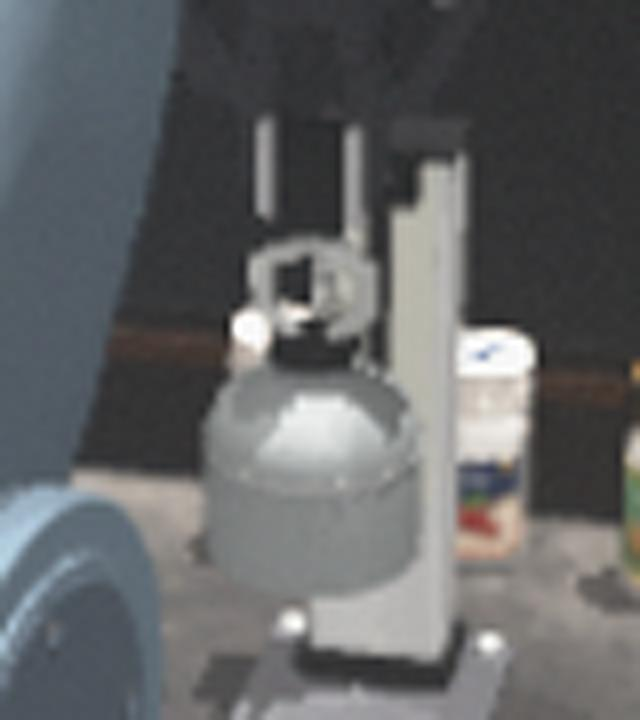

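```bash
python3 -m pendant '[[[0.01,0,0.02],[0,0,0],255],[[0.016,0,0.04],[0,0,0],255],[[0.016,0,0.06],[0,0,0],255],[[0.016,0,0.08],[0,0,0],255],[[0.016,0,0.1],[0,0,0],255],[[0.016,0,0.12],[0,0,0],255],[[0.016,0,0.14],[0,0,0],255],[[0.016,0,0.155],[0,0,0],255],[[0.016,0,0.162],[0,0,0],255],[[0.016,0,0.162],[0,0,0],255],[[0.016,0,0.162],[0,0,0],255]]'
python3 - <<'E'
from h import *
need(.517,-.0185,.252,0)
force(8)
cv2.imwrite(f'pics/scene7.png',eyes.grab_frame('scene')[:,:,::-1])
crop('pics/e2.png','pics/scene7.png',205,140,80,90,8)
E
```

```text
clock: 11.95
ee_pos: [0.5169, -0.0185, 0.271]
tcp_rot: [0.5, -0.5, 0.5, -0.5]
ft_force: [0.1, 0.1, -2.7]
finger_gap: 0.0232
t 11.95 pos [ 0.5169 -0.0185  0.271 ] F [ 0.14  0.1  -2.68] gap 0.0232
shift frac [-0.     0.126  0.001] turn frac [ 0.0004  0.0004 -0.    ]
F mean [ 0.19   0.079 -2.985] sem [0.09  0.11  0.174] t 12.35
```

View pics/e2.png

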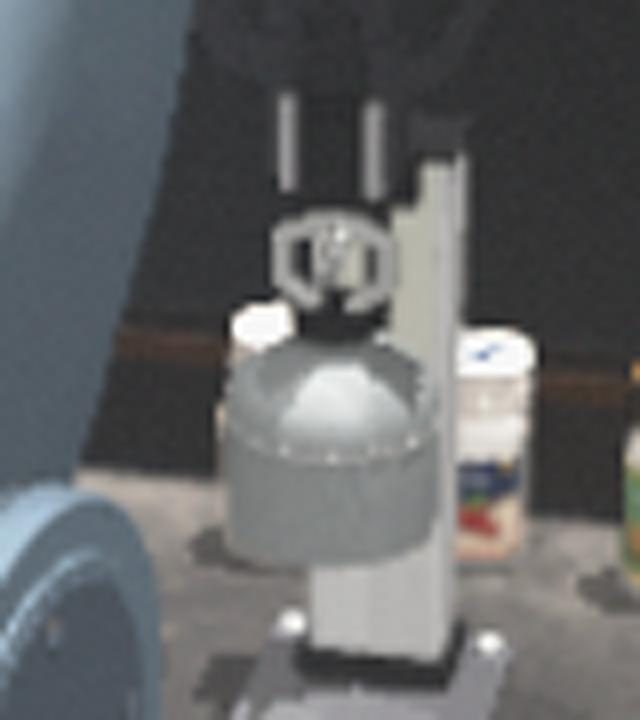

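```bash
python3 -m pendant '[[[0,0.01,0],[0,0,0],255],[[0,0.025,0],[0,0,0],255],[[0,0.04,0],[0,0,0],255],[[0,0.055,0],[0,0,0],255],[[0,0.065,0],[0,0,0],255],[[0,0.075,0],[0,0,0],255],[[0,0.083,0],[0,0,0],255],[[0,0.09,0],[0,0,0],255],[[0,0.096,0],[0,0,0],255],[[0,0.102,0],[0,0,0],255],[[0,0.108,0],[0,0,0],255],[[0,0.114,0],[0,0,0],255],[[0,0.12,0],[0,0,0],255],[[0,0.126,0],[0,0,0],255],[[0,0.132,0],[0,0,0],255],[[0,0.138,0],[0,0,0],255],[[0,0.144,0],[0,0,0],255],[[0,0.15,0],[0,0,0],255],[[0,0.155,0],[0,0,0],255],[[0,0.16,0],[0,0,0],255]]'
python3 - <<'E'
from h import *
need(.517,-.0185,.252,0)
force(10)
cv2.imwrite(f'pics/scene8.png',eyes.grab_frame('scene')[:,:,::-1])
crop('pics/e2.png','pics/scene8.png',205,140,80,90,8)
E
```

```text
clock: 14.07
ee_pos: [0.5171, -0.0186, 0.247]
tcp_rot: [-0.5, 0.5, -0.5, 0.5]
ft_force: [0.1, -0.5, -2.0]
finger_gap: 0.0234
t 14.0667 pos [ 0.5171 -0.0186  0.247 ] F [ 0.06 -0.54 -2.  ] gap 0.0234
shift frac [-0.    -0.033 -0.001] turn frac [-0.0002  0.0004  0.    ]
F mean [ 0.21   0.068 -2.103] sem [0.162 0.148 0.13 ] t 14.5667
```

View pics/e2.png

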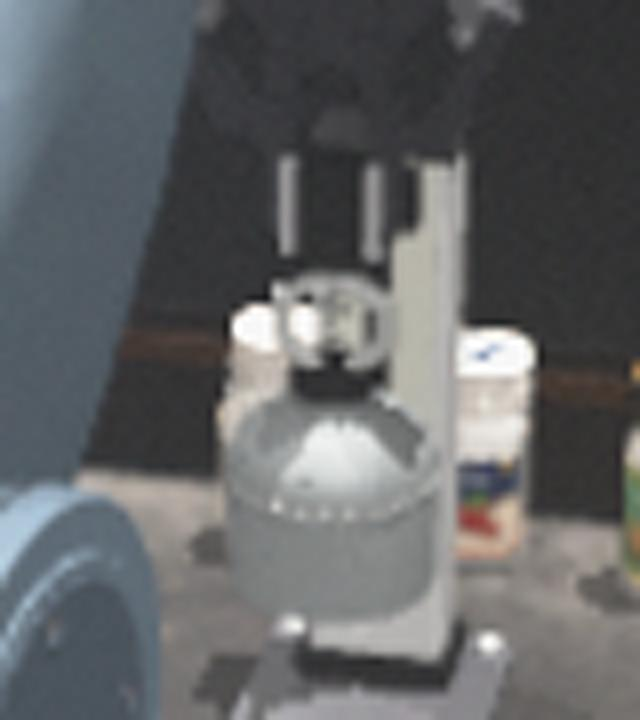

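```bash
python3 -m pendant '[[[0,0.004,0],[0,0,0],255],[[0,0.01,0],[0,0,0],255],[[0,0.017,0],[0,0,0],255],[[0,0.024,0],[0,0,0],255],[[0,0.031,0],[0,0,0],255],[[0,0.038,0],[0,0,0],255],[[0,0.045,0],[0,0,0],255],[[0,0.052,0],[0,0,0],255],[[0,0.059,0],[0,0,0],255],[[0,0.066,0],[0,0,0],255],[[0,0.073,0],[0,0,0],255],[[0,0.08,0],[0,0,0],255],[[0,0.087,0],[0,0,0],255],[[0,0.094,0],[0,0,0],255],[[0,0.101,0],[0,0,0],255],[[0,0.108,0],[0,0,0],255],[[0,0.115,0],[0,0,0],255],[[0,0.12,0],[0,0,0],255],[[0,0.12,0],[0,0,0],255]]'
python3 - <<'E'
from h import *
need(.517,-.0185,.252,0)
force(40)
E
```

```text
clock: 16.2
ee_pos: [0.517, -0.0185, 0.2289]
tcp_rot: [-0.5, 0.5, -0.5, 0.5]
ft_force: [0.8, 0.1, -1.3]
finger_gap: 0.0233
t 16.2 pos [ 0.517  -0.0185  0.2289] F [ 0.76  0.12 -1.26] gap 0.0233
shift frac [-0.    -0.154 -0.   ] turn frac [ 0.      0.0003 -0.    ]
F mean [ 0.591  0.118 -0.785] sem [0.08  0.09  0.068] t 18.2
```

```bash
python3 -m pendant '[[[0,0.003,0.001],[0,0,0],255],[[0,0.008,0.003],[0,0,0],255],[[0,0.013,0.006],[0,0,0],255],[[0,0.018,0.009],[0,0,0],255],[[0,0.023,0.011],[0,0,0],255],[[0,0.028,0.012],[0,0,0],255],[[0,0.033,0.013],[0,0,0],255],[[0,0.038,0.013],[0,0,0],255],[[0,0.043,0.013],[0,0,0],255],[[0,0.046,0.013],[0,0,0],255],[[0,0.046,0.013],[0,0,0],255],[[0,0.046,0.013],[0,0,0],255]]'
python3 - <<'E'
from h import *
need(.517,-.0185,.252,0)
force(40)
E
```

```text
clock: 19.2
ee_pos: [0.519, -0.0184, 0.2222]
tcp_rot: [-0.5, 0.5, -0.5, 0.5]
ft_force: [0.4, 1.9, -0.6]
finger_gap: 0.0233
t 19.2 pos [ 0.519  -0.0184  0.2222] F [ 0.37  1.9  -0.63] gap 0.0233
shift frac [ 0.001 -0.199 -0.013] turn frac [-0.0001  0.0005 -0.0002]
F mean [ 0.241  1.97  -0.456] sem [0.082 0.101 0.072] t 21.2
```

```bash
python3 - <<'E'
from h import *
print(bot.get_obs()['ft_torque'])
T=[]
for i in range(6):
    cv2.imwrite(f'pics/scene9.png',eyes.grab_frame('scene')[:,:,::-1]); o=bot.get_obs(); T.append(np.r_[o['ft_force'],o['ft_torque']])
print(np.mean(T,0).round(3))
crop('pics/e2.png','pics/scene9.png',205,130,80,90,8)
E
```

```text
[ 0.55901261 -0.06114518  0.00900597]
[ 0.208  2.239 -0.502  0.559 -0.06  -0.004]
```

View pics/e2.png

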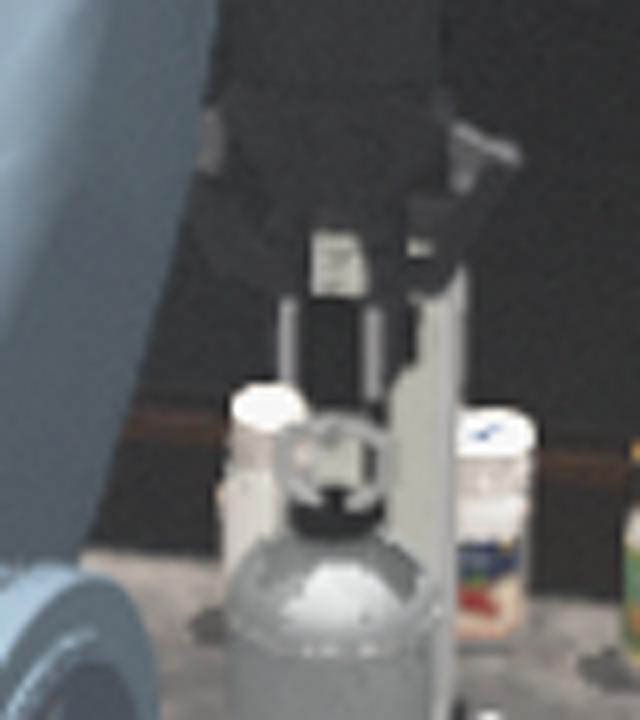

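Fy has risen to 2 N. That fits the eye's sloping roof resting slightly to the −y side of the hook. I'll shift slowly towards +y and watch it.

```bash
python3 -m pendant '[[[-0.001,0,0],[0,0,0],255],[[-0.003,0,0],[0,0,0],255],[[-0.005,0,0],[0,0,0],255],[[-0.007,0,0],[0,0,0],255],[[-0.009,0,0],[0,0,0],255],[[-0.011,0,0],[0,0,0],255],[[-0.013,0,0],[0,0,0],255],[[-0.013,0,0],[0,0,0],255]]'
python3 - <<'E'
from h import *
need(.517,-.0185,.252,0)
T=[]
for i in range(16):
    eyes.grab_frame('scene'); o=bot.get_obs(); T.append(np.r_[o['ft_force'],o['ft_torque']])
print(np.mean(T,0).round(3))
E
```

```text
clock: 22.17
ee_pos: [0.5191, -0.0168, 0.2222]
tcp_rot: [0.5, -0.5, 0.5, -0.5]
ft_force: [0.5, 0.2, -0.3]
finger_gap: 0.0231
t 22.1667 pos [ 0.5191 -0.0168  0.2222] F [ 0.49  0.2  -0.31] gap 0.0231
shift frac [ 0.012 -0.199 -0.014] turn frac [-0.0004  0.0002  0.0002]
[ 1.599 -0.528 -0.454 -0.137 -0.386 -0.008]
```

```bash
python3 -m pendant '[[[0.001,0,0.001],[0,0,0],255],[[0.002,0,0.002],[0,0,0],255],[[0.002,0,0.004],[0,0,0],255],[[0.002,0,0.006],[0,0,0],255],[[0.002,0,0.007],[0,0,0],255],[[0.002,0,0.007],[0,0,0],255],[[0.002,0,0.007],[0,0,0],255]]'
cat >> h.py <<'E'
def ft(n=12):
    T=[]
    for i in range(n):
        eyes.grab_frame('scene'); o=bot.get_obs(); T.append(np.r_[o['ft_force'],o['ft_torque']])
    print('FT',np.mean(T,0).round(3),'sem',round(np.std(T,0)[2]/np.sqrt(n),3),'t',round(o['clock'],2),'pos',o['ee_pos'].round(4))
E
python3 -c "
from h import *
ft(12)"
```

```text
clock: 23.55
ee_pos: [0.5197, -0.0167, 0.222]
tcp_rot: [0.5, -0.5, 0.5, -0.5]
ft_force: [0.1, 0.5, 0.1]
finger_gap: 0.0232
FT [-0.214  0.974 -0.316  0.286  0.066 -0.004] sem 0.179 t 24.15 pos [ 0.5199 -0.0168  0.2221]
```

```bash
python3 -m pendant '[[[-0.002,0,0],[0,0,0],255],[[-0.004,0,0],[0,0,0],255],[[-0.007,0,0.001],[0,0,0],255],[[-0.009,0,0.003],[0,0,0],255],[[-0.009,0,0.004],[0,0,0],255],[[-0.009,0,0.002],[0,0,0],255],[[-0.009,0,0],[0,0,0],255],[[-0.009,0,0],[0,0,0],255]]'
python3 -c "
from h import *
ft(16)"
```

```text
clock: 24.82
ee_pos: [0.5201, -0.0162, 0.2222]
tcp_rot: [0.5, -0.5, 0.5, -0.5]
ft_force: [-0.5, -3.0, -0.5]
finger_gap: 0.0228
FT [-2.670e-01 -4.566e+00 -8.020e-01 -1.142e+00  5.800e-02  3.000e-03] sem 0.106 t 25.62 pos [ 0.5201 -0.0159  0.2221]
```

```bash
python3 -m pendant '[[[0.001,0,0],[0,0,0],255],[[0.002,0,0],[0,0,0],255],[[0.004,0,0.001],[0,0,0],255],[[0.005,0,0.003],[0,0,0],255],[[0.005,0,0.001],[0,0,0],255],[[0.005,0,0],[0,0,0],255],[[0.005,0,0],[0,0,0],255]]'
python3 -c "
from h import *
ft(16)"
```

```text
clock: 26.2
ee_pos: [0.5201, -0.016, 0.2222]
tcp_rot: [-0.5, 0.5, -0.5, 0.5]
ft_force: [-0.4, -2.4, -0.0]
finger_gap: 0.023
FT [ 0.016 -1.986 -0.414 -0.529  0.023  0.013] sem 0.146 t 27.0 pos [ 0.5201 -0.0161  0.2222]
```

```bash
python3 -m pendant '[[[0.001,0.002,0],[0,0,0],255],[[0.002,0.005,0],[0,0,0],255],[[0.003,0.009,0],[0,0,0],255],[[0.003,0.013,0],[0,0,0],255],[[0.003,0.017,0],[0,0,0],255],[[0.003,0.021,0],[0,0,0],255],[[0.003,0.023,0],[0,0,0],255],[[0.003,0.023,0],[0,0,0],255],[[0.003,0.023,0],[0,0,0],255]]'
python3 -c "
from h import *
ft(40)"
```

```text
clock: 27.75
ee_pos: [0.52, -0.0165, 0.2187]
tcp_rot: [-0.5, 0.5, -0.5, 0.5]
ft_force: [-0.3, 1.8, 1.0]
finger_gap: 0.0236
FT [ 0.113  2.504 -0.185  0.558 -0.082 -0.006] sem 0.069 t 29.75 pos [ 0.52   -0.0167  0.2187]
```

```bash
python3 -m pendant '[[[-0.001,0.002,0],[0,0,0],255],[[-0.0015,0.005,0],[0,0,0],255],[[-0.0015,0.008,0],[0,0,0],255],[[-0.0015,0.011,0],[0,0,0],255],[[-0.0015,0.011,0],[0,0,0],255],[[-0.0015,0.011,0],[0,0,0],255]]'
python3 -c "
from h import *
ft(30)"
```

```text
clock: 30.25
ee_pos: [0.52, -0.0167, 0.217]
tcp_rot: [0.5, -0.5, 0.5, -0.5]
ft_force: [0.1, 0.8, 0.0]
finger_gap: 0.0234
FT [ 0.836  1.331 -0.039  0.314 -0.163  0.006] sem 0.097 t 31.75 pos [ 0.52   -0.0166  0.217 ]
```

```bash
python3 -m pendant '[[[0,0,0],[0,0,0],200],[[0,0,0],[0,0,0],185],[[0,0,0],[0,0,0],180],[[0,0,0],[0,0,0],175],[[0,0,0],[0,0,0],170],[[0,0,0],[0,0,0],165],[[0,0,0],[0,0,0],160],[[0,0,0],[0,0,0],155],[[0,0,0],[0,0,0],145],[[0,0,0],[0,0,0],135],[[0,0,0],[0,0,0],120],[[0,0,0],[0,0,0],105],[[0,0,0],[0,0,0],105],[[0,0,0],[0,0,0],105]]'
python3 - <<'E'
from h import *
cv2.imwrite(f'pics/scene10.png',eyes.grab_frame('scene')[:,:,::-1])
crop('pics/e2.png','pics/scene10.png',205,130,80,90,8)
ft(8)
E
```

```text
clock: 32.92
ee_pos: [0.52, -0.0165, 0.217]
tcp_rot: [0.5, -0.5, 0.5, -0.5]
ft_force: [-0.5, -0.1, 0.2]
finger_gap: 0.0502
FT [-0.019 -0.156 -0.284  0.004  0.002 -0.003] sem 0.168 t 33.37 pos [ 0.52   -0.0165  0.217 ]
```

View pics/e2.png

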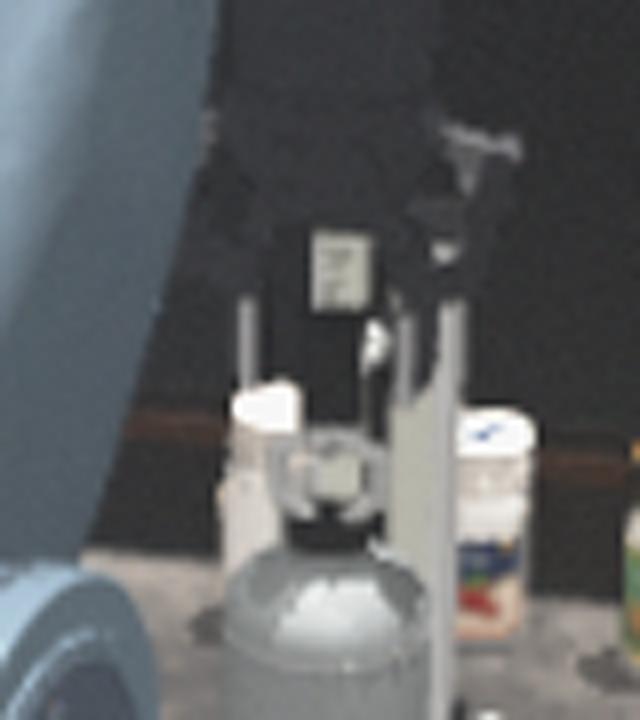

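```bash
python3 - <<'E'
from h import *
pr=None
for i in range(20):
    g=cv2.cvtColor(eyes.grab_frame('scene'),cv2.COLOR_RGB2GRAY)[180:225,228:265].astype(np.float32)
    if pr is None: pr=g
    print(round(bot.get_obs()['clock'],2), np.round(cv2.phaseCorrelate(pr,g)[0],2).tolist(),end=' ')
    eyes.grab_frame('top')
im=eyes.grab_frame('scene')
cv2.imwrite(f'pics/scene11.png',im[:,:,::-1])
crop('pics/e2.png','pics/scene11.png',205,130,80,90,8)
E
```

```text
33.42 [0.0, 0.5] 33.52 [-0.02, 0.53] 33.62 [0.02, 0.53] 33.72 [0.01, 0.53] 33.82 [0.02, 0.5] 33.92 [0.0, 0.52] 34.02 [-0.01, 0.51] 34.12 [-0.0, 0.51] 34.22 [0.0, 0.54] 34.32 [0.01, 0.49] 34.42 [-0.02, 0.51] 34.52 [-0.01, 0.53] 34.62 [0.02, 0.53] 34.72 [0.01, 0.53] 34.82 [0.02, 0.53] 34.92 [-0.0, 0.55] 35.02 [0.01, 0.53] 35.12 [0.01, 0.54] 35.22 [-0.0, 0.54] 35.32 [-0.01, 0.51]
```

View pics/e2.png

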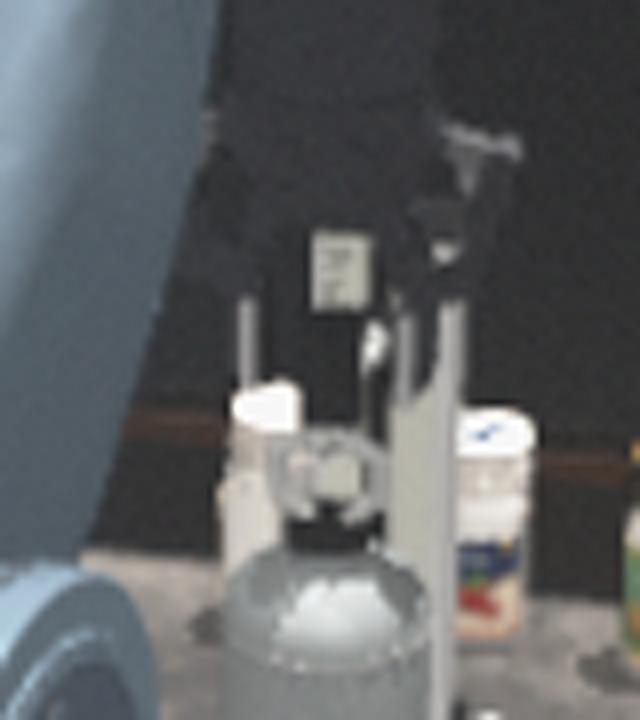

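The cartridge has hung still for over 2 s: tracked frame to frame, drift is about 0.03 px. The rod root at (252,172) shows the hook sunk roughly 37 mm, matching about 3 N. Next I'll re-grip slowly.

```bash
python3 -m pendant '[[[0,0,0],[0,0,0],115],[[0,0,0],[0,0,0],125],[[0,0,0],[0,0,0],135],[[0,0,0],[0,0,0],143],[[0,0,0],[0,0,0],150],[[0,0,0],[0,0,0],156],[[0,0,0],[0,0,0],161],[[0,0,0],[0,0,0],166],[[0,0,0],[0,0,0],171],[[0,0,0],[0,0,0],176],[[0,0,0],[0,0,0],181],[[0,0,0],[0,0,0],190],[[0,0,0],[0,0,0],210],[[0,0,0],[0,0,0],255],[[0,0,0],[0,0,0],255]]'
python3 -c "
from h import *
ft(10)"
```

```text
clock: 36.67
ee_pos: [0.52, -0.0166, 0.217]
tcp_rot: [0.5, -0.5, 0.5, -0.5]
ft_force: [0.0, -1.6, 0.5]
finger_gap: 0.0233
FT [-0.016 -0.599  0.218 -0.13  -0.011 -0.009] sem 0.156 t 37.17 pos [ 0.52   -0.0166  0.217 ]
```

Gripped with small forces. I'll lift slowly, at about 14 mm/s.

```bash
python3 -m pendant '[[[0,-0.002,0],[0,0,0],255],[[0,-0.006,0],[0,0,0],255],[[0,-0.012,0],[0,0,0],255],[[0,-0.019,0],[0,0,0],255],[[0,-0.027,0],[0,0,0],255],[[0,-0.035,0],[0,0,0],255],[[0,-0.043,0],[0,0,0],255],[[0,-0.051,0],[0,0,0],255],[[0,-0.059,0],[0,0,0],255],[[0,-0.067,0],[0,0,0],255],[[0,-0.075,0],[0,0,0],255],[[0,-0.083,0],[0,0,0],255],[[0,-0.091,0],[0,0,0],255],[[0,-0.099,0],[0,0,0],255],[[0,-0.107,0],[0,0,0],255],[[0,-0.115,0],[0,0,0],255],[[0,-0.123,0],[0,0,0],255],[[0,-0.131,0],[0,0,0],255],[[0,-0.139,0],[0,0,0],255],[[0,-0.147,0],[0,0,0],255]]'
python3 -m pendant '[[[0,-0.008,0],[0,0,0],255],[[0,-0.016,0],[0,0,0],255],[[0,-0.024,0],[0,0,0],255],[[0,-0.032,0],[0,0,0],255],[[0,-0.04,0],[0,0,0],255],[[0,-0.048,0],[0,0,0],255],[[0,-0.056,0],[0,0,0],255],[[0,-0.064,0],[0,0,0],255],[[0,-0.072,0],[0,0,0],255],[[0,-0.08,0],[0,0,0],255],[[0,-0.088,0],[0,0,0],255],[[0,-0.096,0],[0,0,0],255],[[0,-0.104,0],[0,0,0],255],[[0,-0.112,0],[0,0,0],255],[[0,-0.12,0],[0,0,0],255],[[0,-0.126,0],[0,0,0],255],[[0,-0.13,0],[0,0,0],255],[[0,-0.13,0],[0,0,0],255]]'
python3 - <<'E'
from h import *
ft(10)
cv2.imwrite(f'pics/scene12.png',eyes.grab_frame('scene')[:,:,::-1])
crop('pics/e2.png','pics/scene12.png',205,130,80,90,8)
E
```

```text
clock: 38.83
ee_pos: [0.52, -0.0165, 0.2392]
tcp_rot: [0.5, -0.5, 0.5, -0.5]
ft_force: [0.2, -1.2, -1.7]
finger_gap: 0.0231
clock: 40.33
ee_pos: [0.5201, -0.0165, 0.2587]
tcp_rot: [-0.5, 0.5, -0.5, 0.5]
ft_force: [0.6, 0.8, -3.6]
finger_gap: 0.0231
FT [-0.058  0.459 -2.957  0.005  0.003  0.003] sem 0.141 t 40.83 pos [ 0.52   -0.0165  0.2585]
```

View pics/e2.png

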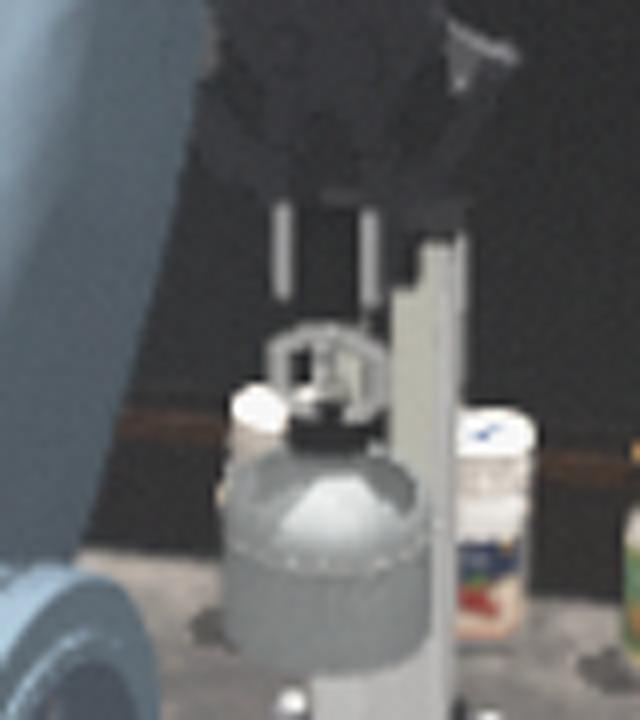

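```bash
python3 -m pendant '[[[0,-0.01,0],[0,0,0],255],[[0,-0.025,0],[0,0,0],255],[[0,-0.04,0],[0,0,0],255],[[0,-0.055,0],[0,0,0],255],[[0,-0.07,0],[0,0,0],255],[[0,-0.085,0],[0,0,0],255],[[0,-0.095,0],[0,0,0],255],[[0,-0.102,0],[0,0,0],255],[[0,-0.105,0],[0,0,0],255],[[0,-0.105,0],[0,0,0],255]]'
python3 -m pendant '[[[0,0,-0.01],[0,0,0],255],[[0,0,-0.03],[0,0,0],255],[[0,0,-0.06],[0,0,0],255],[[0,0,-0.09],[0,0,0],255],[[0,0,-0.12],[0,0,0],255],[[0,0,-0.16],[0,0,0],255],[[0,0,-0.2],[0,0,0],255],[[0,0,-0.24],[0,0,0],255],[[0,0,-0.29],[0,0,0],255],[[0,0,-0.34],[0,0,0],255],[[0,0,-0.39],[0,0,0],255],[[0,0,-0.43],[0,0,0],255],[[0,0,-0.46],[0,0,0],255],[[0,0,-0.47],[0,0,0],255],[[0,0,-0.47],[0,0,0],255]]'
python3 - <<'E'
from h import *
need(.434,.263,.26,0)
im=eyes.grab_frame('top'); cv2.imwrite('pics/top13.png',im[:,:,::-1])
cv2.imwrite(f'pics/scene13.png',eyes.grab_frame('scene')[:,:,::-1])
crop('pics/e2.png','pics/scene13.png',200,130,80,90,8)
g=cv2.cvtColor(cv2.imread('pics/top0.png'),cv2.COLOR_BGR2GRAY)
m=(g>120).astype(np.uint8); m[:, :150]=0; m[:,200:]=0; m[:200]=0; m[255:]=0
m2=cv2.morphologyEx(cv2.resize(m,None,fx=4,fy=4,interpolation=0),cv2.MORPH_OPEN,np.ones((57,57)))
for mm,s in((m,1),):
    cs=max(cv2.findContours(mm,0,1)[0],key=cv2.contourArea); print(cv2.fitEllipse(cs),cv2.minEnclosingCircle(cs))
crop('pics/e3.png','pics/top0.png',150,200,50,55,12)
# predicted ellipses for centre guess
a=np.linspace(0,2*np.pi,5)[:-1]
for nm,r,z in(('outer rim',.052,.018),('inner rim',.046,.018),('floor',.046,.005)):
    C=np.c_[.434+r*np.cos(a),.263+r*np.sin(a),np.full(4,z)]; print(nm,((proj('top',C)+.5-[150,200])*12).round().tolist())
E
```

```text
clock: 41.72
ee_pos: [0.52, -0.0165, 0.2744]
tcp_rot: [-0.5, 0.5, -0.5, 0.5]
ft_force: [-0.3, 0.7, -2.7]
finger_gap: 0.0229
clock: 42.97
ee_pos: [0.4493, -0.0166, 0.2744]
tcp_rot: [-0.5, 0.5, -0.5, 0.5]
ft_force: [0.9, 0.4, -3.0]
finger_gap: 0.0233
t 42.9667 pos [ 0.4493 -0.0166  0.2744] F [ 0.93  0.35 -3.02] gap 0.0233
shift frac [-1.864  0.096 -0.101] turn frac [-0.0002  0.0002  0.0001]
((172.92312622070312, 227.63218688964844), (34.118656158447266, 39.13296890258789), 11.330952644348145) ((173.5, 227.6707305908203), 20.821460723876953)
outer rim [[315.0, 123.0], [77.0, 320.0], [264.0, 549.0], [502.0, 347.0]]
inner rim [[312.0, 147.0], [102.0, 322.0], [267.0, 524.0], [478.0, 346.0]]
floor [[324.0, 154.0], [117.0, 327.0], [280.0, 527.0], [488.0, 351.0]]
```

View pics/e3.png

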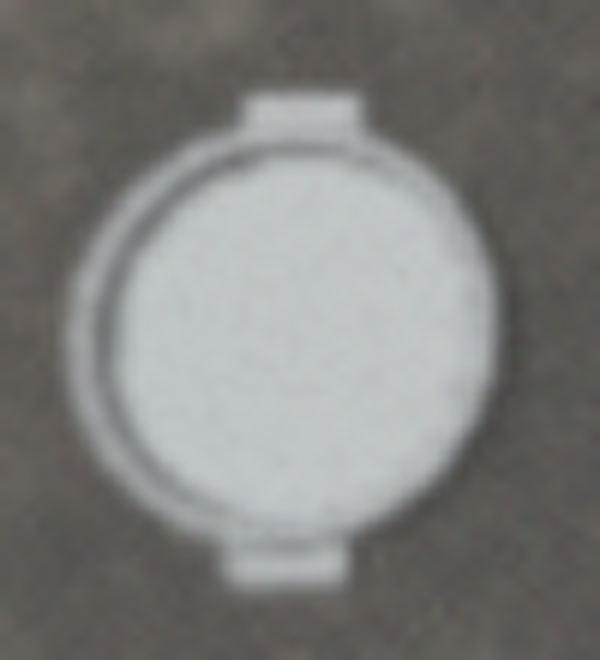

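View pics/scene13.png

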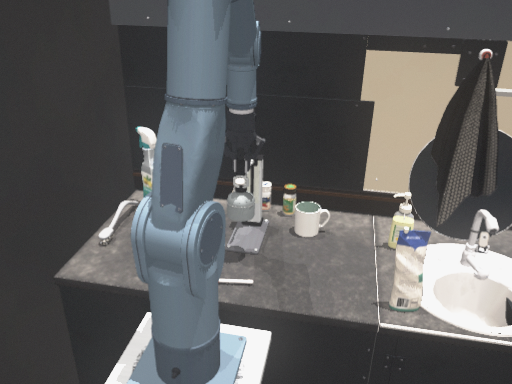

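```bash
python3 -m pendant '[[[-0.03,0,0],[0,0,0],255],[[-0.1,0,0],[0,0,0],255],[[-0.2,0,0],[0,0,0],255],[[-0.3,0,0],[0,0,0],255],[[-0.4,0,0],[0,0,0],255],[[-0.5,0,0],[0,0,0],255],[[-0.6,0,0],[0,0,0],255],[[-0.7,0,0],[0,0,0],255],[[-0.8,0,0],[0,0,0],255],[[-0.9,0,0],[0,0,0],255],[[-1,0,0],[0,0,0],255]]'
python3 -m pendant '[[[-0.1,0,-0.01],[0,0,0],255],[[-0.2,0,-0.03],[0,0,0],255],[[-0.3,0,-0.05],[0,0,0],255],[[-0.4,0,-0.07],[0,0,0],255],[[-0.5,0.02,-0.085],[0,0,0],255],[[-0.6,0.06,-0.09],[0,0,0],255],[[-0.7,0.12,-0.09],[0,0,0],255],[[-0.78,0.2,-0.09],[0,0,0],255],[[-0.84,0.3,-0.09],[0,0,0],255],[[-0.87,0.4,-0.09],[0,0,0],255],[[-0.877,0.5,-0.09],[0,0,0],255],[[-0.877,0.58,-0.09],[0,0,0],255],[[-0.877,0.62,-0.09],[0,0,0],255],[[-0.877,0.64,-0.09],[0,0,0],255],[[-0.877,0.64,-0.09],[0,0,0],255],[[-0.877,0.64,-0.09],[0,0,0],255]]'
python3 - <<'E'
from h import *
need(.436,.265,.142,0)
for n in('scene','top'): cv2.imwrite(f'pics/{n}14.png',eyes.grab_frame(n)[:,:,::-1])
crop('pics/e1.png','pics/top14.png',130,180,100,90,7)
E
```

```text
clock: 43.98
ee_pos: [0.4492, 0.1355, 0.2743]
tcp_rot: [-0.5, 0.5, -0.5, 0.5]
ft_force: [-0.1, -0.1, -3.5]
finger_gap: 0.0231
clock: 45.32
ee_pos: [0.4362, 0.2655, 0.1789]
tcp_rot: [-0.5, 0.5, -0.5, 0.5]
ft_force: [0.4, -0.4, -2.3]
finger_gap: 0.0232
t 45.3167 pos [0.4362 0.2655 0.1789] F [ 0.37 -0.35 -2.35] gap 0.0232
shift frac [ 0.004  0.246 -0.001] turn frac [-0.0009  0.0005 -0.0008]
```

View pics/scene14.png

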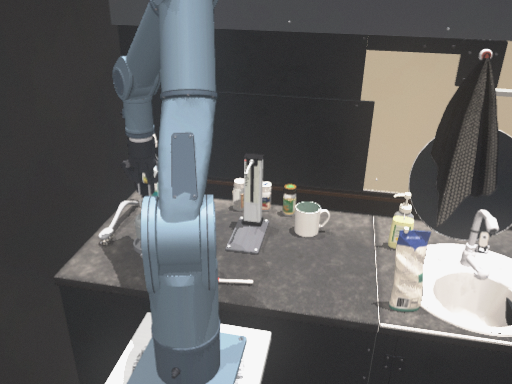

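View pics/e1.png

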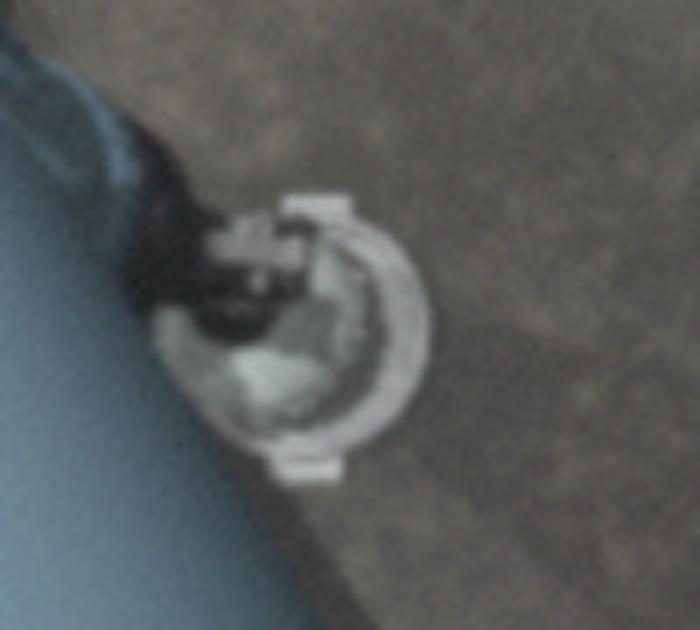

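```bash
python3 - <<'E'
from h import *
a=np.linspace(0,2*np.pi,180)
im=cv2.imread('pics/e1.png')
for (cx,cy,r,z,col) in((.4337,.2645,.04,.043,(0,0,255)),(.4337,.2645,.04,.1,(0,255,255)),(.434,.264,.052,.018,(255,0,0)),(.434,.264,.046,.018,(0,255,0))):
    P=((proj('top',np.c_[cx+r*np.cos(a),cy+r*np.sin(a),np.full(180,z)])+.5-[130,180])*7).astype(np.int32)
    cv2.polylines(im,[P],True,col,1)
cv2.imwrite('pics/e4.png',im)
E
```

```text
(no output)
```

View pics/e4.png

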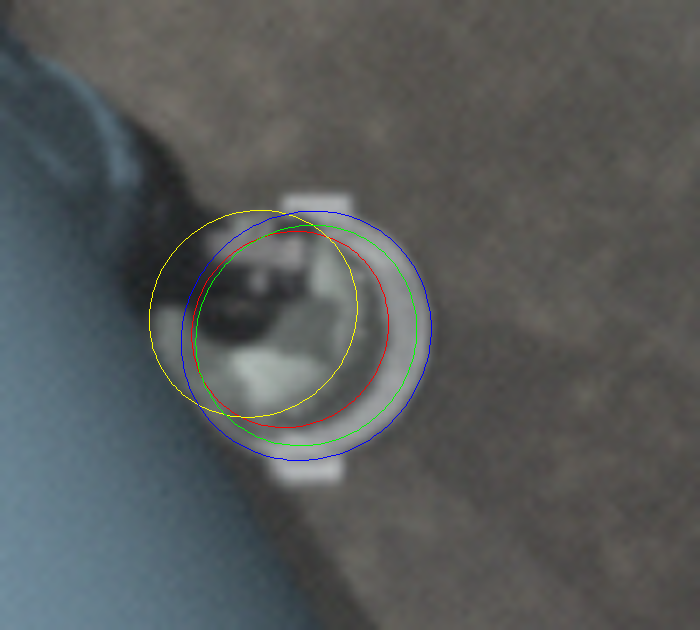

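```bash
python3 -m pendant '[[[0,0.01,0],[0,0,0],255],[[0.003,0.03,0],[0,0,0],255],[[0.003,0.055,0],[0,0,0],255],[[0.003,0.08,0],[0,0,0],255],[[0.003,0.105,0],[0,0,0],255],[[0.003,0.13,0],[0,0,0],255],[[0.003,0.15,0],[0,0,0],255],[[0.003,0.17,0],[0,0,0],255],[[0.003,0.19,0],[0,0,0],255],[[0.003,0.205,0],[0,0,0],255],[[0.003,0.217,0],[0,0,0],255],[[0.003,0.226,0],[0,0,0],255],[[0.003,0.234,0],[0,0,0],255],[[0.003,0.24,0],[0,0,0],255],[[0.003,0.244,0],[0,0,0],255],[[0.003,0.244,0],[0,0,0],255],[[0.003,0.244,0],[0,0,0],255]]'
python3 - <<'E'
from h import *
ft(10)
for n in('scene','top'): cv2.imwrite(f'pics/{n}15.png',eyes.grab_frame(n)[:,:,::-1])
crop('pics/e1.png','pics/top15.png',130,180,100,90,7)
E
```

```text
clock: 46.83
ee_pos: [0.436, 0.2647, 0.1421]
tcp_rot: [-0.5, 0.5, -0.5, 0.5]
ft_force: [-1.2, -0.6, 1.9]
finger_gap: 0.023
FT [-1.752 -1.213  4.633 -0.322  0.427 -0.011] sem 0.41 t 47.33 pos [0.436  0.2647 0.1421]
```

View pics/e1.png

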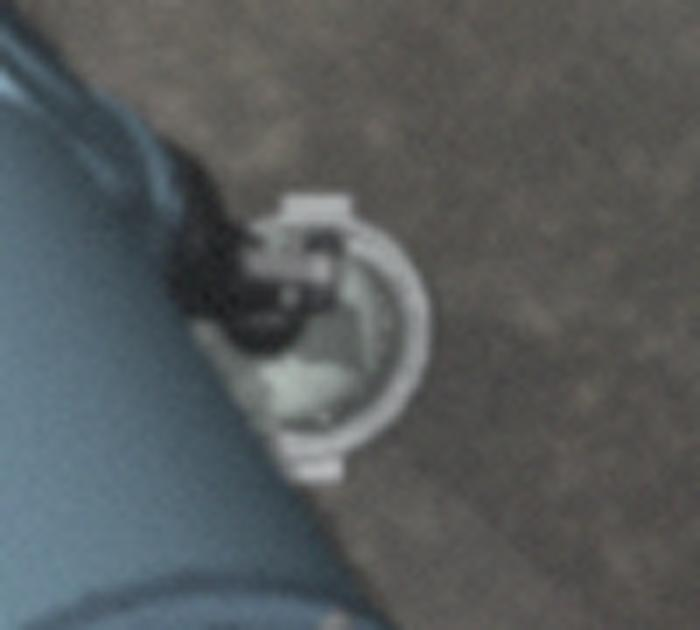

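```bash
python3 -m pendant '[[[0,-0.002,0],[0,0,0],255],[[0,-0.004,0],[0,0,0],255],[[0,-0.004,0],[0,0,0],255]]'
python3 - <<'E'
from h import *
ft(12)
crop('pics/e2.png','pics/scene15.png',110,140,80,120,6)
E
```

```text
clock: 47.68
ee_pos: [0.4359, 0.2645, 0.1421]
tcp_rot: [0.5, -0.5, 0.5, -0.5]
ft_force: [-0.2, -0.9, -0.9]
finger_gap: 0.0231
FT [ 2.800e-02  2.570e-01 -2.739e+00  4.100e-02 -1.000e-03  8.000e-03] sem 0.204 t 48.28 pos [0.4359 0.2645 0.1423]
```

View pics/e2.png

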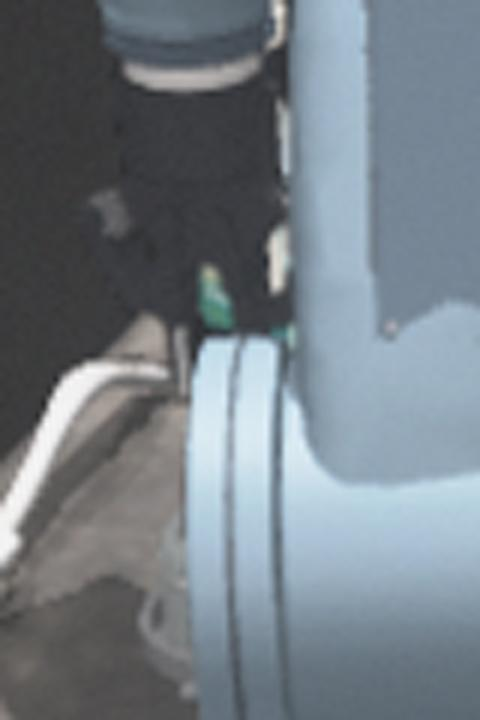

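```bash
python3 -m pendant '[[[0,0.001,0],[0,0,0],255],[[0,0.002,0],[0,0,0],255],[[0,0.002,0],[0,0,0],255],[[0,0.002,0],[0,0,0],200],[[0,0.002,0],[0,0,0],185],[[0,0.002,0],[0,0,0],175],[[0,0.002,0],[0,0,0],165],[[0,0.002,0],[0,0,0],155],[[0,0.002,0],[0,0,0],140],[[0,0.002,0],[0,0,0],120],[[0,0.002,0],[0,0,0],90],[[0,0.002,0],[0,0,0],60],[[0,0.002,0],[0,0,0],30],[[0,0.002,0],[0,0,0],0],[[0,0.002,0],[0,0,0],0],[[0,0.002,0],[0,0,0],0]]'
python3 -c "
from h import *
ft(6)"
```

```text
clock: 49.62
ee_pos: [0.4359, 0.2646, 0.142]
tcp_rot: [0.5, -0.5, 0.5, -0.5]
ft_force: [1.0, 0.2, 0.9]
finger_gap: 0.0852
FT [ 0.331 -0.208  0.057 -0.008  0.023 -0.   ] sem 0.251 t 49.92 pos [0.4359 0.2645 0.142 ]
```

Released. Next I'll raise straight up about 130 mm, then move back out of the cameras' view.

```bash
python3 -m pendant '[[[0,-0.02,0],[0,0,0],0],[[0,-0.06,0],[0,0,0],0],[[0,-0.12,0],[0,0,0],0],[[0,-0.2,0],[0,0,0],0],[[0,-0.3,0],[0,0,0],0],[[0,-0.42,0],[0,0,0],0],[[0,-0.56,0],[0,0,0],0],[[0,-0.7,0],[0,0,0],0],[[0,-0.82,0],[0,0,0],0],[[0,-0.9,0],[0,0,0],0],[[0,-0.93,0],[0,0,0],0],[[0,-0.93,0],[0,0,0],0]]'
python3 -m pendant '[[[0.05,-0.03,0],[0,0,0],0],[[0.2,-0.1,0],[0,0,0],0],[[0.4,-0.2,0],[0,0,0],0],[[0.6,-0.2,0],[0,0,0],0],[[0.8,-0.2,0],[0,0,0],0],[[0.95,-0.2,0],[0,0,0],0],[[1,-0.2,0],[0,0,0],0],[[1,-0.2,0],[0,0,0],0],[[1,-0.2,0],[0,0,0],0]]'
python3 - <<'E'
from h import *
for n in('scene','top'): cv2.imwrite(f'pics/{n}16.png',eyes.grab_frame(n)[:,:,::-1])
E
```

```text
clock: 50.92
ee_pos: [0.4365, 0.265, 0.2832]
tcp_rot: [-0.499, 0.5, -0.5, 0.501]
ft_force: [-0.3, 0.0, 0.1]
finger_gap: 0.0855
clock: 51.67
ee_pos: [0.4356, 0.115, 0.3112]
tcp_rot: [-0.5, 0.5, -0.5, 0.5]
ft_force: [-0.5, 0.1, 0.5]
finger_gap: 0.0857
```

View pics/top16.png

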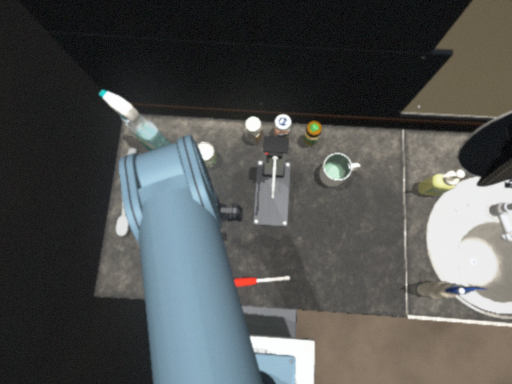

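View pics/scene16.png

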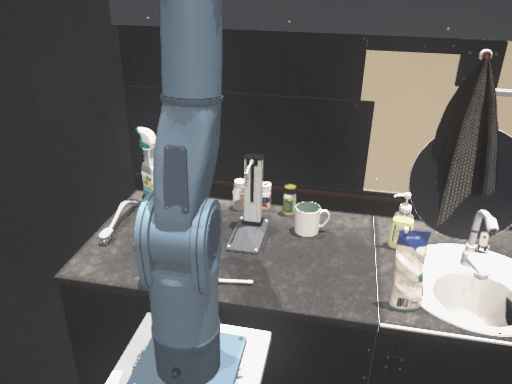

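The hook is empty at (274,175) in the top view, but the arm still hides the cup. I'll move another 300 mm towards −y, staying above hook height.

```bash
python3 -m pendant '[[[0.05,-0.03,0],[0,0,0],0],[[0.2,-0.1,0],[0,0,0],0],[[0.4,-0.2,0],[0,0,0],0],[[0.6,-0.2,0],[0,0,0],0],[[0.8,-0.2,0],[0,0,0],0],[[1,-0.2,0],[0,0,0],0]]'
python3 -m pendant '[[[0.2,0,0],[0,0,0],0],[[0.4,0,0],[0,0,0],0],[[0.6,0,0],[0,0,0],0],[[0.8,0,0],[0,0,0],0],[[0.95,0,0],[0,0,0],0],[[1,0,0],[0,0,0],0],[[1,0,0],[0,0,0],0],[[1,0,0],[0,0,0],0]]'
python3 - <<'E'
from h import *
for n in('scene','top'): cv2.imwrite(f'pics/{n}17.png',eyes.grab_frame(n)[:,:,::-1])
crop('pics/e1.png','pics/top17.png',130,180,80,80,7)
crop('pics/e2.png','pics/scene17.png',110,140,80,120,5)
E
```

```text
clock: 52.27
ee_pos: [0.4361, -0.0364, 0.3422]
tcp_rot: [-0.5, 0.499, -0.5, 0.501]
ft_force: [-0.2, -0.6, -0.3]
finger_gap: 0.0854
clock: 52.93
ee_pos: [0.4363, -0.1843, 0.3415]
tcp_rot: [-0.5, 0.5, -0.499, 0.5]
ft_force: [-0.2, -0.3, 0.6]
finger_gap: 0.0853
```

View pics/top17.png

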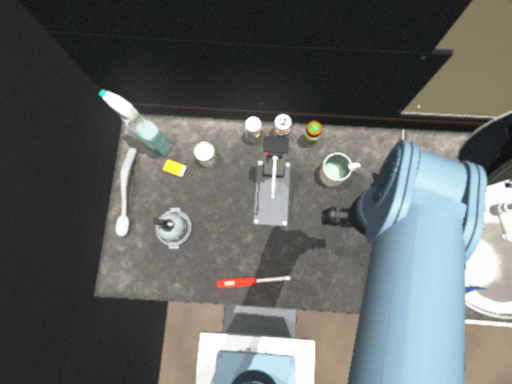

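View pics/e1.png

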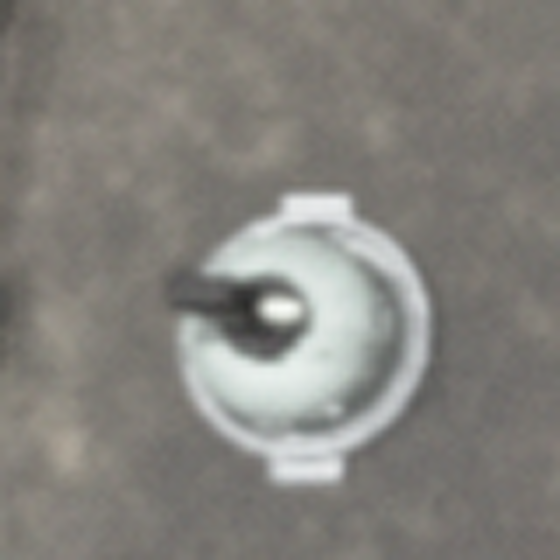

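View pics/scene17.png

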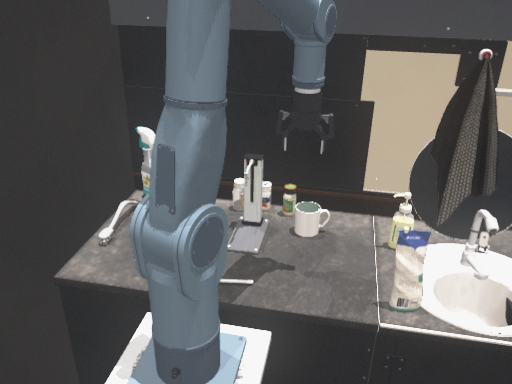

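```bash
python3 - <<'E'
from h import *
from rig import order
X=np.array([[.434,.2645+.012,.177],[.434,.2645-.012,.177],[.434,.2645,.095]])
print(((proj('top',X)+.5-[130,180])*7).round().tolist())
print(order.sign_off())
E
```

```text
[[163.0, 286.0], [230.0, 290.0], [257.0, 314.0]]
the job is handed in; nothing more can be done
None
```

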